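# Make up the mail tray at a bank counter

### The arm

A 6-joint arm with a two-finger parallel gripper is mounted at the origin on the work surface. World frame = base frame: x ahead of the robot, y to its left, z up, the work surface at z = 0. Lengths are in m, angles in degrees, forces in N, time in s.
With the tool pointing down it reaches from about 0.25 to 0.8 m from the base axis. Payload 3.9 kg.
Tool frame: the origin (TCP) lies midway between the tips of the shut fingers; the grasp point (between the pads) lies 19 mm behind it; y points along the fingers, x is the direction in which the jaws open and shut, and the axes are right-handed (so a half turn about y gives the same grasp; the last joint's range is limited). The gripper opens to 85 mm and grips with 20 to 120 N. Pads are 22 mm wide; open, the fingers measure 114 mm over their backs; the gripper's body (76 mm by 85 mm) begins 54 mm behind the grasp point. The pads swing forward as they close: fully open they stand 13 mm farther back than shut.
Start: joints at [68.526, 14.897, -7.913, 67.191, 0, 90], TCP at [0.192, 0.489, 0.231] pointing down, gripper open.
Joint ranges: [-159.42, 159.42], [-47.68, 98.78], [-73.54, 78.23], [-108.79, 121.32], [-90, 84.71], [-180, 180]. Speed limits (degrees/s): [147.25, 147.25, 180, 180, 180, 180].

### API

Orientations are given as [roll, pitch, yaw] about the fixed x, y, z axes, in that order (R = Rz(yaw) Ry(pitch) Rx(roll)).
In Python, from workcell import arm gives the robot as it stands.
- The arm moves only by the tool jog_arm, never from a script. Its argument "deltas" is a list that holds one entry, the list of rows, each a list of 6 numbers: the shift along the world's x, y, z in cm, then the turn, a rotation vector about the world's x, y, z in rad. A call has 1 to 20 rows; each row is the pose to reach, as a shift and turn from the pose commanded when the call began; what a row does not reach only later rows make up. A row lasts 1/12 s, in which the tool goes at most 41.7 mm and 7.16 degrees, less where a joint would pass 70% of its speed; a pose out of reach is approached as far as the arm can. A call with a gripper value outside its range is refused whole. "jaw" is the finger opening in cm, from 0 to 8.54, set as the call begins (left out, the last holds). The fingers move at their own pace and stop on an object; the grip force is fixed at half the most. Time passes only in rows, so rows that repeat a pose let the fingers close. It gives the time, the measured TCP pose, the force and the opening at its end, in the units of the state.
- arm.get_state(): the state, without advancing time (a new reading comes with each control period).
- arm.grab_frame(name): name is "scene" or "top" or "wrist"; returns a dict with "frame" (480x640x3 uint8, blue, green, red), "fx", "fy", "cx", "cy" (pixels), "k1" (the pictures are not rectified: a ray, as slopes to the right and down, at radius r is drawn at 1 + k1 r^2 times it, then the intrinsics apply), "origin" and "orientation" of the camera in the world; the wrist camera has in their place "mount" (4x4, takes a point from camera to tool coordinates, whose origin is the TCP and whose axes are the tool frame's). Camera axes: x right, y down, z forward; pixel columns grow to the right and rows downward; lengths in m; the calibration is good to about 2 mm. A picture is of the moment at which its call begins: read the wrist's pose just before it. There is no depth.
- arm.job_done(): hands the job in, once; it reports no verdict.
Trained networks look in the newest picture that a camera, given by its name, has taken for a name from the list of things; names that differ only in an ending like _2 or _b are one class to them, and where a whole thing is asked for, a point or a joint stands for the part that bears it (a point fixed in the world has none). Each returns a list of dicts, best first, with "conf" (0 to 1); they miss things now and then, are a little off and sometimes report something else, mostly with a low value. They report only what shows in the picture. A call takes as long as a camera call. They do not tell look-alikes from the thing itself.
- arm.spot_in(camera, label): "centre" ([column, row] in pixels, amid what is visible of it).
- arm.masks_of(camera, label): "pixels" (480x640 bool, what is visible of it) and "centre" ([column, row] in pixels, amid what is visible of it).
The state is a dict: "clock": time; "joint_positions": joint angles; "qvel": joint speeds; "tau": joint torques, N m; "position": TCP position; "eef_rot": TCP orientation; "ft_force": force on the tool from outside, world axes, zero at the start; "ft_torque": the same for the moment, N m; "grip_width": finger opening in m.
Only numpy, scipy, OpenCV 4.12 (cv2) and the standard library are available. Lean on these libraries where they do the work, as an engineer would, in place of code of your own. Each camera call takes 0.05 s, during which the arm holds its last target.

### The job

Make up the mail tray: pull the bottom index board sideways out of the dispenser and lay it flat in the tray's wide bay, its long edge running along the tray, then do the same with the next bottom board, laying it on the first; the third board stays in the dispenser. Lay whichever of the tools on the desk pad are there squarely across the tray, each in the middle of its own place in the order of use, counted from the board bay: letter opener, ruler, marker, stamp (standing on its base); the place of a missing tool stays empty. The order of boards and tools in time is free otherwise; leave the stapler, the calculator and the card terminal where they are.

Things in the scene. Friction and masses are not known exactly. Their poses are not given: they have to be found in the camera images.
- dispenser: fixed board dispenser: block 94 (x) x 153 (y) x 30 mm high, its top being the floor under the boards; side and rear walls up to 72 mm above the table, 2 mm of play around the boards; open top. The bottom board slides out at the front along -x (clear of the tabs above it after 115 mm: lift it only then), and the next falls into its place. Origin: on the table under the centre of the boards' plates; x to the rear.
- slot (a point): middle of the dispenser's front edge, at floor height; axes as the dispenser's. Two corner posts hold back all boards but the bottom one, which passes under them (slot 11.5 mm high). The boards' tabs stick out here between the posts, 30 mm above the table with free space underneath, 46 mm apart across, so the gap beside each tab is 28 mm.
- board1 (a point): brown hardboard index board, plate 80 (x) x 140 (y) x 8 mm (z), 60 g, with a tab 18 mm wide (y), 32 mm long (x), 8 mm thick in the plate's plane, sticking out of its -x edge. Point: the plate's centre, half-way through its thickness; the tab's middle is at x = -56 mm, y = 0 mm from it. It lies at the bottom of the stack at the start; tab in the middle.
- board2 (a point): brown hardboard index board, plate 80 (x) x 140 (y) x 8 mm (z), 60 g, with a tab 18 mm wide (y), 32 mm long (x), 8 mm thick in the plate's plane, sticking out of its -x edge. Point: the plate's centre, half-way through its thickness; the tab's middle is at x = -56 mm, y = +46 mm from it. Second from the bottom at the start.
- board3 (a point): brown hardboard index board, plate 80 (x) x 140 (y) x 8 mm (z), 60 g, with a tab 18 mm wide (y), 32 mm long (x), 8 mm thick in the plate's plane, sticking out of its -x edge. Point: the plate's centre, half-way through its thickness; the tab's middle is at x = -56 mm, y = -46 mm from it. Top of the stack at the start; it stays in the dispenser.
- tray: fixed kit tray, grey with black walls and ribs, 200 (x) x 388 (y) x 11 mm, floor 4 mm thick, walls 4 mm thick. From its -y end (right as seen from the robot): the wide board bay, then four tool places side by side, parted by 4 mm ribs as high as the walls that run only 36 mm in from each long wall (90 mm at the bay's +x side). Origin under its centre; x away from the robot, y along the tray.
- bay (a point): centre of the board bay, on the tray's floor; axes as the tray's. The bay is 192 (x) x 156 (y) mm inside.
- place1 (a point): centre of tool place 1 (counted from the board bay), on the tray's floor; axes as the tray's. The place is 192 (x) x 52 (y) mm; neighbours are 56 mm apart.
- place2 (a point): centre of tool place 2 (counted from the board bay), on the tray's floor; axes as the tray's. The place is 192 (x) x 52 (y) mm; neighbours are 56 mm apart.
- place3 (a point): centre of tool place 3 (counted from the board bay), on the tray's floor; axes as the tray's. The place is 192 (x) x 52 (y) mm; neighbours are 56 mm apart.
- place4 (a point): centre of tool place 4 (counted from the board bay), on the tray's floor; axes as the tray's. The place is 192 (x) x 52 (y) mm; neighbours are 56 mm apart.
- opener (a point): letter opener lying along its x: wooden handle 90 mm long, 18 mm wide, 16 mm high, and a narrow flat steel blade towards +x, 150 mm over all. Point: 20 mm behind the front end of the handle, halfway up (8 mm above its underside), half-way between the ends of the opener to within 5 mm. May be absent.
- ruler (a point): flat aluminium ruler bar lying along its x, 160 x 30 x 8 mm, with a thin black strip on top (4 mm more, not felt). Point: centre of the bar, 4 mm above its underside. May be absent.
- marker (a point): stubby flat-sided marker pen, white with a black cap, lying along its x, 115 x 20 x 18 mm (cap 21.5 mm wide). Point: its centre, to within 1 mm, 9 mm above its underside. May be absent.
- stamp (a point): hand stamp standing on its black base, which is 70 (x) x 34 (y) x 14 mm; on it a dark wooden grip 54 (x) x 16 (y) mm reaching from 14 to 48 mm above its underside. Point: centre of the grip, 31 mm above its underside. May be absent.
- pad: thin grey desk pad, fixed, 190 (x) x 500 (y) x 3 mm, on which the tools and the stapler lie at the start, their long axes roughly along the pad's x; origin under its centre
- stapler: small desk stapler, 130 x 32 x 46 mm, lying on the pad among the tools; origin under its centre. To be left where it is.
- calculator: desk calculator, 130 x 75 x 20 mm; origin under its centre. To be left where it is.
- card_reader: black card terminal, 165 x 80 x 48 mm, lying left of the tray; origin under its centre. To be left where it is.
There are look-alikes about, which are no part of the job. Leave any yellow look-alike of the part that bears board3 alone.

How it is judged (in metres and radians):
On the way, in this order (a step that is already met when the one before it is completed fails the run):
1. the bottom board is pulled out of the dispenser while the other two stay in it (horizontal distance between board1 and dispenser above 0.1 m and horizontal distance between each of board2, board3 and dispenser below 0.02 m and height (world z) of each of board2, board3 below 0.062 m), for 0.2 s.
2. the first board lies flat in the tray's bay, the other two still in the dispenser (x of board1 in the frame of bay between -0.06 and 0.06 m and y of board1 in the frame of bay between -0.015 and 0.015 m and z of board1 in the frame of bay below 0.009 m and angle between board1's own z axis and vertical below 0.1 rad and angle between the y axis of board1 and the y axis of tray, either way round below 0.2 rad and horizontal distance between each of board2, board3 and dispenser below 0.02 m and height (world z) of each of board2, board3 below 0.062 m), for 0.2 s.
3. the next board is pulled out of the dispenser while the last stays in it (horizontal distance between board2 and dispenser above 0.1 m and horizontal distance between board3 and dispenser below 0.02 m and height (world z) of board3 below 0.062 m), for 0.2 s.
At the end, for the whole second after the job is handed in: Boards 1, 2 flat in the bay (60 mm in x, 15 mm in y, 0.2 rad), one on the other; board 3 in the dispenser; each present tool flat on the floor of its own place (opener 1, ruler 2, marker 3, stamp 4) within 20 mm along and 40 mm across the tray, 0.25 rad of square (x of board1 in the frame of bay between -0.06 and 0.06 m and y of board1 in the frame of bay between -0.015 and 0.015 m and z of board1 in the frame of bay below 0.009 m and angle between each of board1, board2's own z axis and vertical below 0.1 rad and angle between the y axis of each of board1, board2 and the y axis of tray, either way round below 0.2 rad and x of board2 in the frame of bay between -0.06 and 0.06 m and y of board2 in the frame of bay between -0.015 and 0.015 m and z of board2 in the frame of bay below 0.018 m and horizontal distance between board3 and dispenser below 0.02 m and height (world z) of board3 below 0.062 m and x of opener in the frame of place1 between -0.04 and 0.04 m and y of opener in the frame of place1 between -0.02 and 0.02 m and z of opener in the frame of place1 below 0.014 m and angle between each of opener, ruler, marker, stamp's own z axis and vertical below 0.12 rad and angle between the x axis of each of opener, ruler, marker, stamp and the x axis of tray, either way round below 0.25 rad and x of ruler in the frame of place2 between -0.04 and 0.04 m and y of ruler in the frame of place2 between -0.02 and 0.02 m and z of ruler in the frame of place2 below 0.01 m and x of marker in the frame of place3 between -0.04 and 0.04 m and y of marker in the frame of place3 between -0.02 and 0.02 m and z of marker in the frame of place3 below 0.015 m and x of stamp in the frame of place4 between -0.04 and 0.04 m and y of stamp in the frame of place4 between -0.02 and 0.02 m and z of stamp in the frame of place4 below 0.037 m); the robot touches nothing.
It fails at once if the stack is lifted or the last board taken out of the dispenser (height (world z) of board3 above 0.068 m or horizontal distance between board3 and dispenser above 0.03 m).
It fails at once if the stapler, calculator or card terminal is knocked away (50 mm) (distance of any of stapler, calculator, card_reader from where it was at the start of the episode above 0.05 m).
Of opener_body, ruler_body, marker_body, stamp_body only 3 to 4 are there at a start; the rules pass over those that are not, and their reading is None.
At some moment in a run one of opener_body, ruler_body, marker_body, stamp_body may be knocked a few centimetres aside while the robot is not near it.
Once in a run the grip may slacken for a moment while it holds something.
It also fails if it takes over 200 s, if anything falls off the work surface, if the arm or the gripper's body presses on something with over 40 N, if the wrist force passes 120 N, or if a joint passes its speed limit or range.

## Working session

There is one attempt and no reset: what is moved stays moved. The work goes in short steps, Python scripts to look and compute and a tool call to move; the robot and the scene stay as the last step left them, time stands still between calls to the robot, and variables do not carry over. Pictures are saved under pics/ and viewed, and the job is handed in when it is done.

Besides the shell and the picture viewer there is one more tool, called after ">>>" as name([rows], argument=value, ...), one row to a line, values as JSON. jog_arm: Moves the arm, as the interface text tells. Its arguments: {"type":"object","properties":{"deltas":{"type":"array","items":{"type":"array","items":{"type":"array","items":{"type":"number"}}}},"jaw":{"type":"number"}},"required":["deltas"]}

```bash
ls; mkdir -p pics; cat > h.py <<'E'
import numpy as np, cv2, json
from workcell import arm
from scipy.spatial.transform import Rotation as Rn
def grab(n,fn=None):
    s=arm.get_state(); f=arm.grab_frame(n)
    if fn: cv2.imwrite('pics/'+fn,f['frame'])
    return s,f
E
python3 - <<'E'
from h import *
s,f=grab('scene','s0.png'); print(s); print({k:v for k,v in f.items() if k!='frame'})
s,f=grab('top','t0.png');print({k:v for k,v in f.items() if k!='frame'})
s,f=grab('wrist','w0.png');print({k:v for k,v in f.items() if k!='frame'})
E
```

```text
pics
{'clock': 0.0, 'joint_positions': array([ 6.85263395e+01,  1.49357510e+01, -7.98672681e+00,  6.71909456e+01,
       -4.26534927e-04,  9.00005327e+01]), 'qvel': array([ 0.03167902, -0.11957827,  0.02915556,  0.01286608, -0.04737594,
        0.08402305]), 'tau': array([-7.91021757e-04, -4.05687475e+01,  2.53919649e+01,  1.88207586e-02,
        1.39841291e-04, -5.23028234e-06]), 'position': array([0.19193618, 0.48790951, 0.23045836]), 'eef_rot': array([-90.00042759,   0.11342346,  68.52580682]), 'ft_force': array([0.02864206, 0.62156413, 0.07898143]), 'ft_torque': array([ 0.01411352, -0.00601204,  0.01719862]), 'grip_width': 0.0855528271448385}
{'fx': 468.64696843419165, 'fy': 468.64696843419165, 'cx': 319.84695683632566, 'cy': 246.35376060814852, 'k1': 0.010904046757100638, 'origin': array([1.40275221, 0.00586244, 0.63721274]), 'orientation': array([-122.27703706,   -1.09179568,   96.27431637])}
{'fx': 466.16917329128427, 'fy': 466.16917329128427, 'cx': 312.80467956821377, 'cy': 231.7485554680887, 'k1': -0.0451421616569327, 'origin': array([ 0.32142154, -0.07729433,  1.2609947 ]), 'orientation': array([-171.51270849,    0.80449436,  -88.80594919])}
{'fx': 368.51008489407656, 'fy': 368.51008489407656, 'cx': 322.08928798626005, 'cy': 241.25491778972886, 'k1': -0.05015929997132259, 'mount': array([[ 9.99999068e-01, -3.53304293e-04, -1.31879959e-03,
        -4.32267729e-04],
       [ 1.17317534e-03, -2.71728971e-01,  9.62373103e-01,
        -1.41246864e-01],
       [-6.98366605e-04, -9.62373753e-01, -2.71728304e-01,
         6.92398840e-02],
       [ 0.00000000e+00,  0.00000000e+00,  0.00000000e+00,
         1.00000000e+00]])}
```

View pics/s0.png

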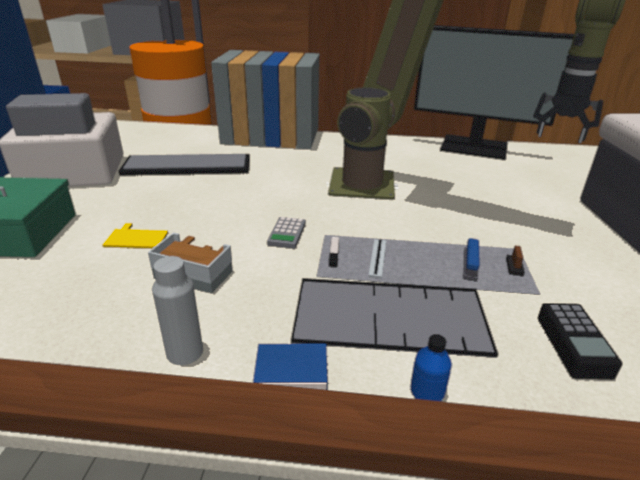

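View pics/t0.png

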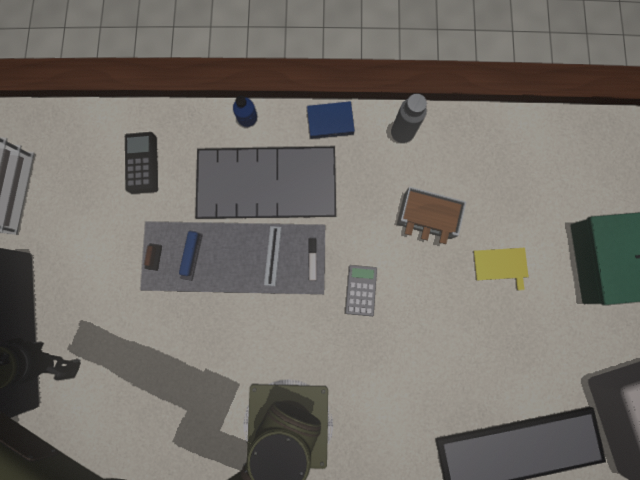

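View pics/w0.png

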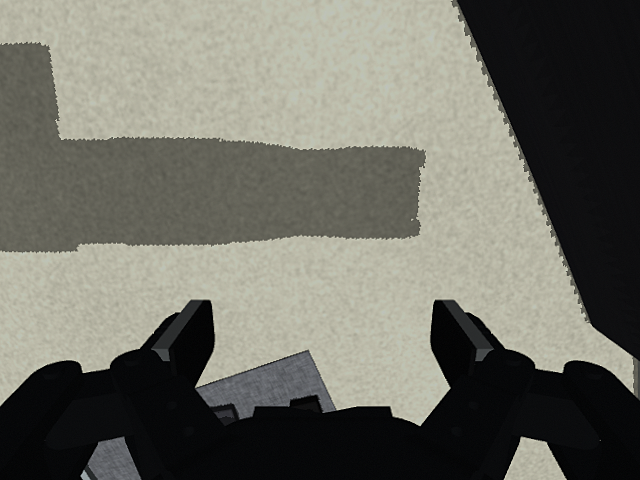

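```bash
cat >> h.py <<'E'
def campose(f,s=None):
    if 'mount' in f:
        T=np.eye(4);T[:3,:3]=Rn.from_euler('xyz',s['eef_rot'],degrees=True).as_matrix();T[:3,3]=s['position']
        T=T@f['mount']; return T[:3,:3],T[:3,3]
    return Rn.from_euler('xyz',f['orientation'],degrees=True).as_matrix(),np.array(f['origin'])
def rays(f,px,s=None):
    R,o=campose(f,s); px=np.atleast_2d(np.array(px,float))
    d=np.stack([(px[:,0]-f['cx'])/f['fx'],(px[:,1]-f['cy'])/f['fy']],1)
    u=d.copy()
    for _ in range(8): u=d/(1+f['k1']*(u**2).sum(1,keepdims=True))
    return o,np.c_[u,np.ones(len(u))]@R.T
def onz(f,px,z,s=None):
    o,d=rays(f,px,s); return o+d*((z-o[2])/d[:,2])[:,None]
def proj(f,P,s=None):
    R,o=campose(f,s);P=np.atleast_2d(P);c=(P-o)@R;u=c[:,:2]/c[:,2:]
    u=u*(1+f['k1']*(u**2).sum(1,keepdims=True))
    return u*[f['fx'],f['fy']]+[f['cx'],f['cy']]
def tri(fa,pa,fb,pb,sa=None,sb=None):
    oa,da=rays(fa,pa,sa);ob,db=rays(fb,pb,sb);out=[]
    for a,b in zip(da,db):
        A=np.c_[a,-b];t=np.linalg.lstsq(A,ob-oa,rcond=None)[0]
        p,q=oa+t[0]*a,ob+t[1]*b;out.append(np.r_[(p+q)/2,np.linalg.norm(p-q)])
    return np.array(out)
def rect(mask,f,z,s=None):
    c,_=cv2.findContours(mask.astype(np.uint8),cv2.RETR_EXTERNAL,cv2.CHAIN_APPROX_NONE)
    c=max(c,key=cv2.contourArea)[:,0,:]
    P=onz(f,c,z,s)[:,:2]
    (cx,cy),(w,h),a=cv2.minAreaRect((P*1000).astype(np.float32))
    if w<h: w,h=h,w;a+=90
    a=(a+90)%180-90
    return round(float(cx),1),round(float(cy),1),round(float(w)),round(float(h)),round(float(a),1)
E
python3 - <<'E'
from h import *
s,ft=grab('top'); s,fs=grab('scene')
for n,z in [('tray',.011),('pad',.003),('ruler',.011),('marker',.02),('stamp',.05),('opener',.011),('stapler',.03),('calculator',.02),('card_reader',.04),('dispenser',.06),('board1',.05),('board2',.05),('board3',.054)]:
    for c,f in (('top',ft),('scene',fs)):
        for m in arm.masks_of(c,n)[:3]:
            print(n,c,round(m['conf'],2),np.round(m['centre']),m['pixels'].sum(),rect(m['pixels'],f,z))
E
```

```text
tray top 0.6 [265. 186.] 9809 (646.0, 79.9, 389, 202, -88.2)
tray scene 0.98 [392. 318.] 12515 (652.1, 80.0, 391, 212, -88.2)
pad top 0.71 [233. 261.] 10511 (436.0, 162.0, 500, 191, -89.9)
pad top 0.41 [410. 226.] 108 (525.5, -318.6, 38, 23, -20.8)
pad scene 0.9 [420. 268.] 7609 (437.1, 161.7, 504, 199, -89.9)
ruler top 0.74 [273. 251.] 698 (441.4, 53.0, 160, 35, -5.3)
ruler scene 0.83 [375. 260.] 488 (445.6, 52.2, 173, 31, -3.7)
marker top 0.72 [309. 257.] 331 (433.0, -54.0, 112, 19, 1.2)
marker scene 0.59 [333. 250.] 253 (443.4, -54.6, 136, 21, 2.4)
stamp top 0.71 [152. 258.] 372 (429.0, 364.8, 68, 41, -5.7)
stamp top 0.51 [362. 288.] 1426 (351.4, -182.8, 129, 74, -4.0)
stamp scene 0.72 [204. 270.] 1660 (597.1, -315.1, 183, 103, 19.2)
stamp scene 0.39 [389. 317.] 12469 (698.1, 75.7, 367, 198, -88.1)
opener top 0.43 [141. 167.] 1858 (696.2, 432.9, 178, 92, 5.8)
opener scene 0.34 [204. 270.] 1609 (545.7, -335.8, 189, 110, 19.2)
stapler top 0.66 [190. 256.] 735 (436.9, 270.8, 130, 44, -9.4)
stapler top 0.62 [274. 256.] 675 (439.5, 51.6, 158, 33, -3.8)
stapler scene 0.98 [470. 261.] 59
[... 1188 characters left out ...]
75 [133. 240.] 1094 (488.3, -523.2, 135, 114, -85.8)
board2 top 0.67 [360. 288.] 1426 (352.5, -183.9, 127, 76, -4.2)
board2 top 0.56 [432. 213.] 1697 (547.0, -365.4, 142, 112, 75.1)
board2 top 0.45 [426. 231.] 89 (504.2, -351.3, 33, 19, -12.0)
board2 scene 0.92 [189. 252.] 890 (528.7, -370.3, 128, 93, 75.5)
board2 scene 0.75 [133. 240.] 1094 (488.3, -523.2, 135, 114, -85.8)
board3 top 0.67 [360. 288.] 1426 (352.4, -183.6, 126, 76, -4.2)
board3 top 0.56 [432. 213.] 1697 (546.3, -364.4, 142, 112, 75.1)
board3 top 0.45 [426. 231.] 89 (503.6, -350.4, 33, 19, -12.0)
board3 scene 0.92 [189. 252.] 890 (534.7, -367.7, 128, 92, 75.5)
board3 scene 0.75 [133. 240.] 1094 (494.5, -519.6, 134, 113, -85.8)
```

```bash
python3 - <<'E'
import cv2
a=cv2.imread('pics/t0.png');b=cv2.imread('pics/s0.png')
cv2.imwrite('pics/c1.png',cv2.resize(a[135:305,130:350],None,fx=3.6,fy=3.5,interpolation=cv2.INTER_CUBIC))
cv2.imwrite('pics/c2.png',cv2.resize(a[170:300,380:550],None,fx=4.5,fy=4.5,interpolation=cv2.INTER_CUBIC))
cv2.imwrite('pics/c3.png',cv2.resize(b[210:370,100:350],None,fx=3.2,fy=3.2,interpolation=cv2.INTER_CUBIC))
cv2.imwrite('pics/c4.png',cv2.resize(b[220:370,285:545],None,fx=3,fy=3,interpolation=cv2.INTER_CUBIC))
E
```

```text
(no output)
```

View pics/c1.png

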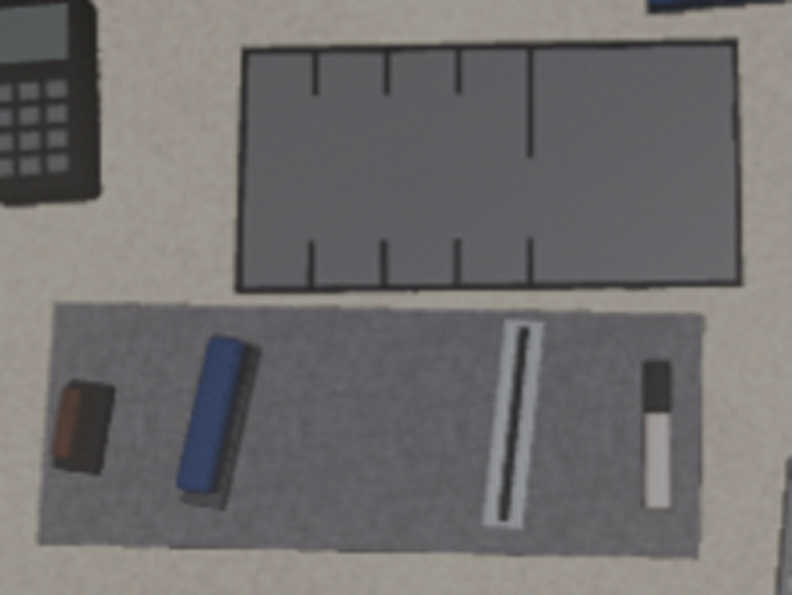

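View pics/c2.png

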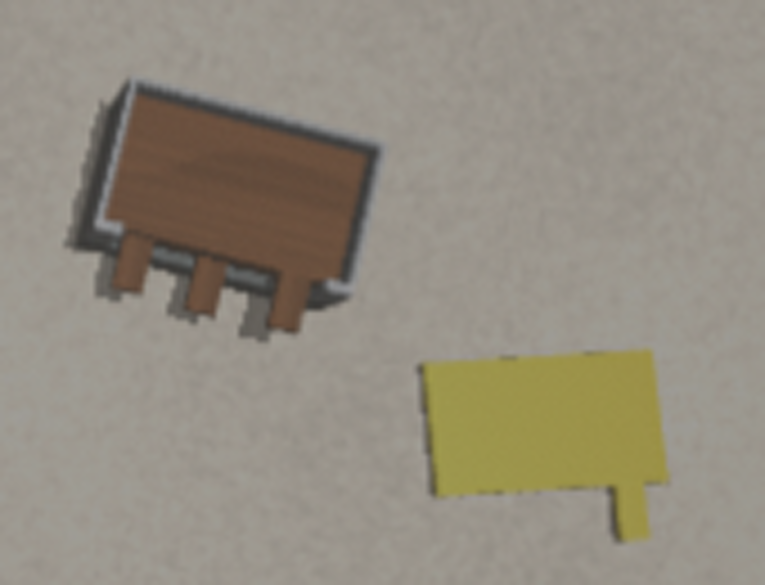

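View pics/c3.png

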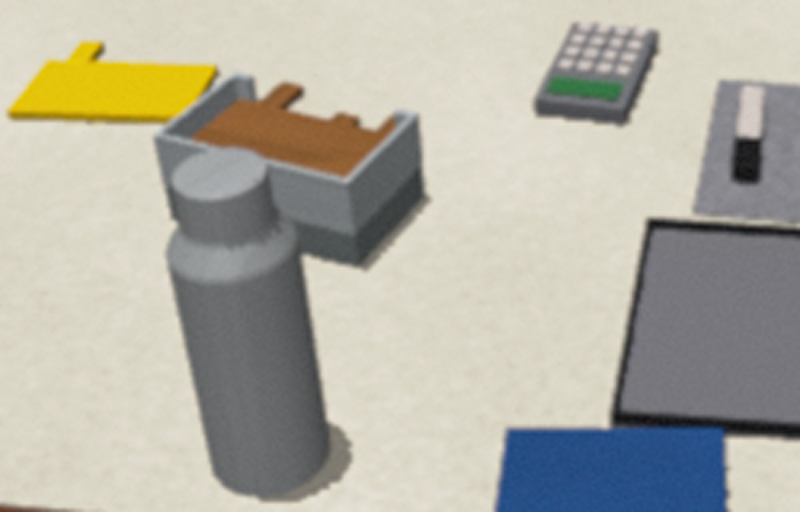

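View pics/c4.png

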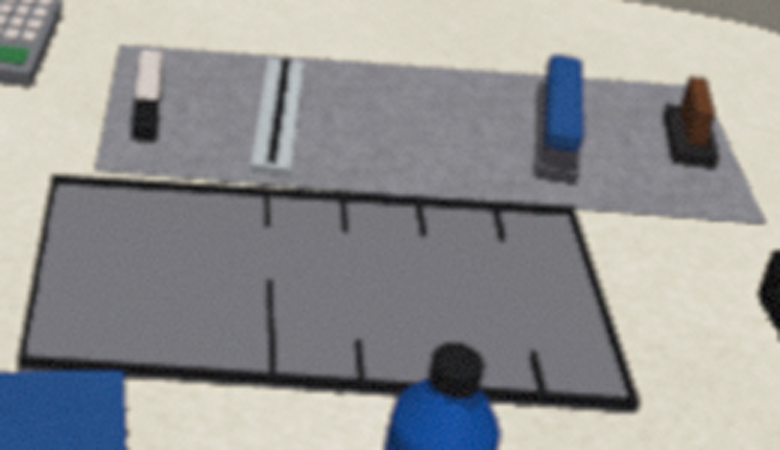

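```bash
python3 - <<'E'
from h import *
s,ft=grab('top'); s,fs=grab('scene')
c=np.array([(242,47),(737,40),(742,284),(236,291)])/[3.6,3.5]+[130,135]
b=np.array([(573,209),(53,178),(22,360),(636,404)])/3.+[285,220]
P=onz(ft,c,.011);print(P)
# order in scene: +x is nearer. match: top order: (+x,+y),(+x,-y),(-x,-y),(-x,+y)
sc=b[[3,2,1,0]]
print(tri(ft,c,fs,sc))
# ribs bottoms near: place centers
d=np.array([(133,82),(380,147),(350,293),(97,228)])/4.5+[380,170]
P=onz(ft,d,.072);print(P);print(P.mean(0))
t=np.array([(130,262),(206,288),(288,302)])/4.5+[380,170]
tips=np.array([(127,292),(203,316),(284,331)])/4.5+[380,170]
for i,z in enumerate([.046,.038,.054]): print(onz(ft,tips[i],z))
E
```

```text
[[ 0.73798914  0.27361416  0.011     ]
 [ 0.74935579 -0.11199293  0.011     ]
 [ 0.55171635 -0.11843298  0.011     ]
 [ 0.53923759  0.26629285  0.011     ]]
[[ 0.73925868  0.27530442  0.00762546  0.00143876]
 [ 0.75021622 -0.10938376  0.00744624  0.00544957]
 [ 0.55243341 -0.11667019  0.0059283   0.00387847]
 [ 0.54025268  0.26950423  0.0067598   0.00396227]]
[[ 0.61822928 -0.30738721  0.072     ]
 [ 0.5824425  -0.45019522  0.072     ]
 [ 0.49672388 -0.43054822  0.072     ]
 [ 0.5317448  -0.28575375  0.072     ]]
[ 0.55728512 -0.3684711   0.072     ]
[[ 0.49870644 -0.307578    0.046     ]]
[[ 0.48646386 -0.35366438  0.038     ]]
[[ 0.47641074 -0.39695924  0.054     ]]
```

>>> jog_arm([
  [[2,-3,0,0,0,-0.1],[4,-6,0,0,0,-0.2],[7,-10,0,0,0,-0.3],[9,-14,0,0,0,-0.4],[11,-18,0,0,0,-0.5],[13,-22,0,0,0,-0.6],[15,-26,0,0,0,-0.7],[17,-30,0,0,0,-0.8],[19,-34,0,0,0,-0.8],[21,-38,0,0,0,-0.8],[22,-42,0,0,0,-0.8],[23,-46,0,0,0,-0.8],[23,-50,0,0,0,-0.8]],
])

```text
clock: 2.73
position: [0.4207, 0.0123, 0.2316]
eef_rot: [-90.0, -0.1, 22.7]
ft_force: [0.0, -0.1, -0.8]
grip_width: 0.0855
```

```bash
python3 - <<'E'
from h import *
s=arm.get_state();print(s['joint_positions'],s['eef_rot'])
E
```

```text
[ 1.67241351e+00  4.58986638e+00 -2.07970201e+01  6.44923510e+01
  3.19220523e-03  6.89813344e+01] [-90.04033438  -0.11387232  22.69112257]
```

>>> jog_arm([
  [[0.5,-3,0,0,0,0.12],[1,-7,0,0,0,0.24],[1.5,-11,0,0,0,0.36],[2,-15,0,0,0,0.48],[2.5,-19,-1,0,0,0.6],[3,-23,-2,0,0,0.72],[3.5,-27,-3,0,0,0.84],[4,-31,-4,0,0,0.93],[4.5,-35,-5,0,0,0.93],[4.5,-37,-6,0,0,0.93],[4.5,-37,-6,0,0,0.93],[4.5,-37,-6,0,0,0.93],[4.5,-37,-6,0,0,0.93]],
], jaw=3.0)

```text
clock: 3.82
position: [0.4636, -0.3553, 0.1708]
eef_rot: [-89.9, -0.1, 75.9]
ft_force: [-0.2, 0.1, -0.5]
grip_width: 0.03
```

```bash
python3 - <<'E'
from h import *
s,f=grab('wrist','w1.png');print(s['position'],s['eef_rot'],s['joint_positions'])
E
```

```text
[ 0.46364261 -0.35533233  0.17082882] [-8.99160588e+01 -7.66307236e-02  7.59171635e+01] [-3.74865789e+01  2.24654646e+01 -5.93493881e+00  6.17070702e+01
  3.69840268e-02 -2.34038333e+01]
```

View pics/w1.png

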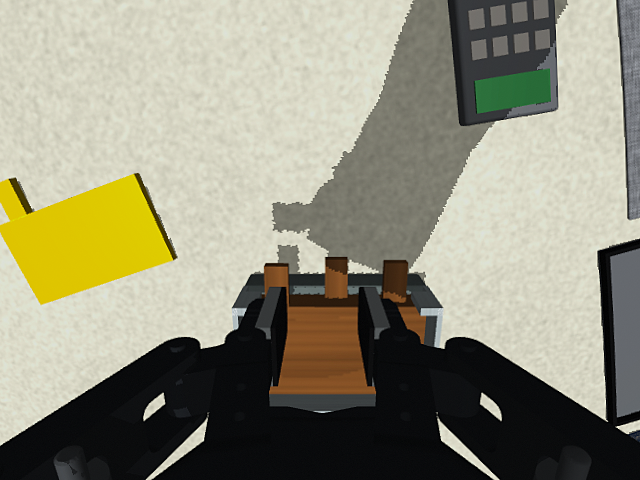

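>>> jog_arm([
  [[-3,1,-1,0,0,0],[-5,3,-2,0,0,0],[-6,5,-3,0,0,0],[-6,5,-3,0,0,0],[-6,5,-3,0,0,0]],
])

```text
clock: 4.28
position: [0.4032, -0.303, 0.1418]
eef_rot: [-90.0, -0.0, 76.1]
ft_force: [-0.2, -1.2, -0.5]
grip_width: 0.03
```

```bash
python3 - <<'E'
from h import *
s,f=grab('wrist','w2.png');print(s['position'],s['eef_rot'])
np.savez('w2.npz',s=s,f=f)
a=cv2.imread('pics/w2.png');cv2.imwrite('pics/w2c.png',cv2.resize(a[240:420,200:460],None,fx=3,fy=3,interpolation=cv2.INTER_CUBIC))
a=cv2.imread('pics/w1.png');cv2.imwrite('pics/w1c.png',cv2.resize(a[240:350,220:450],None,fx=3,fy=3,interpolation=cv2.INTER_CUBIC))
E
```

```text
[ 0.40319398 -0.30299421  0.14179181] [-8.99572881e+01 -3.37774834e-02  7.61339545e+01]
```

View pics/w2.png

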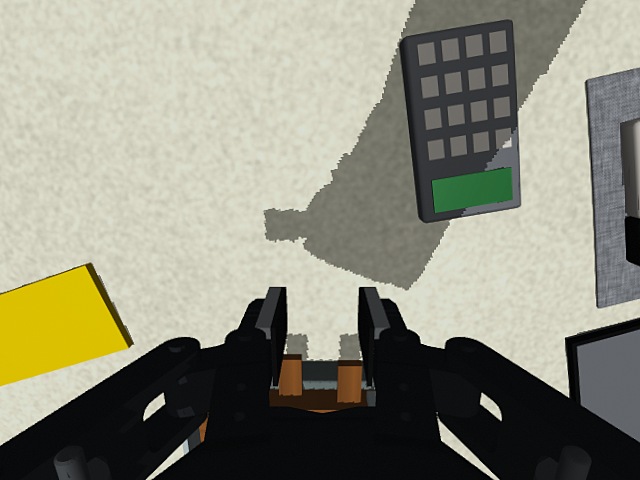

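View pics/w1c.png

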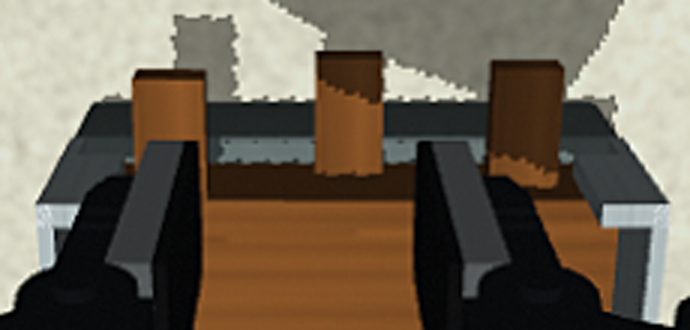

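View pics/w2c.png

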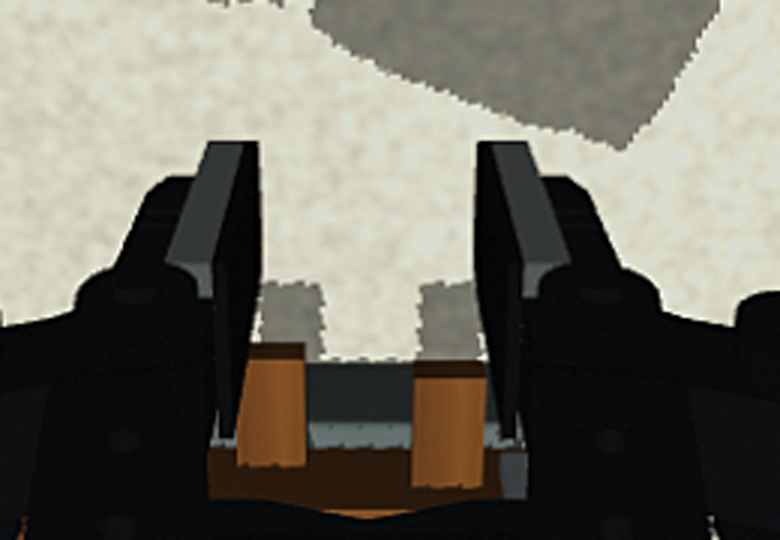

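```bash
python3 - <<'E'
from h import *
d=np.load('w2.npz',allow_pickle=True);s2=d['s'].item();f=d['f'].item()
s1=dict(position=np.array([0.46364261,-0.35533233,0.17082882]),eef_rot=np.array([-89.916,-0.0766,75.917]))
w1=lambda p:np.array(p)/3+[220,240]
w2=lambda p:np.array(p)/3+[200,240]
print(tri(f,[w1((383,57)),w1((490,68)),w1((563,68))],f,[w2((305,358)),w2((413,376)),w2((485,376))],s1,s2))
print('b1 tip w1',onz(f,[w1((316,57)),w1((383,57))],.038,s1))
print('b2 tip w1',onz(f,[w1((490,68)),w1((563,68))],.046,s1), onz(f,[w2((413,376)),w2((485,376))],.046,s2))
print('b3 tip w1',onz(f,[w1((133,78)),w1((205,78))],.054,s1))
print('posts', onz(f,[w1((38,205)),w1((667,205))],.072,s1))
E
```

```text
[[ 4.90579879e-01 -3.41694712e-01  3.68349327e-02  5.21291902e-04]
 [ 4.98247849e-01 -3.15462270e-01  4.28651077e-02  7.29248143e-04]
 [ 5.02281954e-01 -2.97590657e-01  4.37747282e-02  2.29022446e-05]]
b1 tip w1 [[ 0.48573869 -0.35886012  0.038     ]
 [ 0.49001395 -0.34188846  0.038     ]]
b2 tip w1 [[ 0.49683096 -0.3160323   0.046     ]
 [ 0.50141224 -0.29792521  0.046     ]] [[ 0.49639084 -0.31481483  0.046     ]
 [ 0.50072641 -0.29749984  0.046     ]]
b3 tip w1 [[ 0.47480253 -0.402966    0.054     ]
 [ 0.47914298 -0.38565643  0.054     ]]
posts [[ 0.49464828 -0.42983027  0.072     ]
 [ 0.53152177 -0.28388275  0.072     ]]
```

>>> jog_arm([
  [[3,-1.5,-1,0,0,0],[6,-3,-2,0,0,0],[9.3,-5,-3,0,0,0],[9.3,-5,-4,0,0,0],[9.3,-5,-4,0,0,0],[9.3,-5,-4,0,0,0]],
], jaw=2.8)

```text
clock: 4.83
position: [0.4973, -0.3553, 0.101]
eef_rot: [-89.9, -0.0, 76.0]
ft_force: [-0.2, 0.2, 0.6]
grip_width: 0.0278
```

```bash
python3 - <<'E'
from h import *
s,f=grab('wrist','w3.png');print(s['position'],s['eef_rot'],s['grip_width'])
E
```

```text
[ 0.49733085 -0.3553373   0.1010131 ] [-8.99278331e+01 -2.57201578e-02  7.60137399e+01] 0.027830809163492443
```

View pics/w3.png

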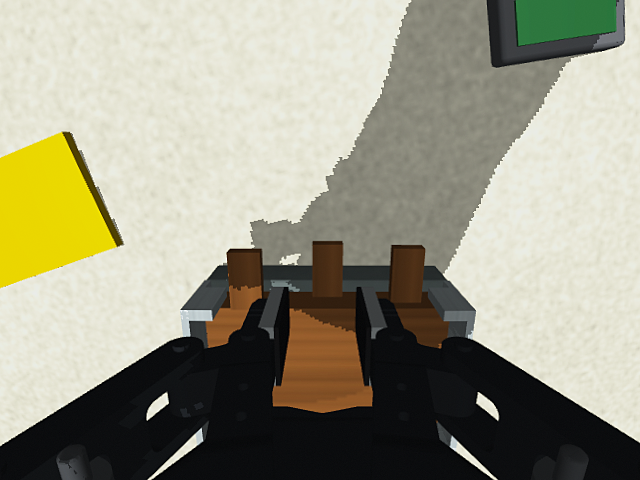

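>>> jog_arm([
  [[-0.1,0.25,-1,0,0,0],[-0.1,0.25,-3,0,0,0],[-0.1,0.25,-5,0,0,0],[-0.1,0.25,-6.5,0,0,0],[-0.1,0.25,-7.7,0,0,0],[-0.1,0.25,-7.7,0,0,0],[-0.1,0.25,-7.7,0,0,0]],
])

```text
clock: 5.47
position: [0.4955, -0.3528, 0.0252]
eef_rot: [-90.0, -0.0, 76.0]
ft_force: [-0.5, -0.9, -0.2]
grip_width: 0.0279
```

```bash
python3 - <<'E'
from h import *
s,f=grab('wrist','w4.png');print(s['position'],s['eef_rot'],s['grip_width'])
E
```

```text
[ 0.49548812 -0.3527875   0.02516224] [-8.99842875e+01 -6.45947098e-03  7.59700691e+01] 0.027944414492845092
```

View pics/w4.png

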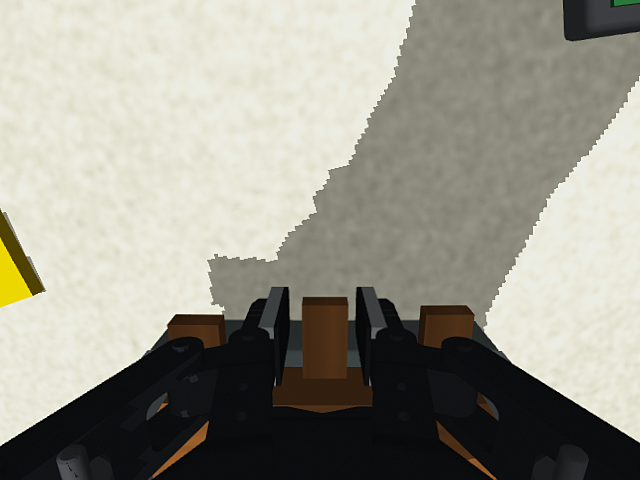

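>>> jog_arm([
  [[0,0,0,0,0,0],[0,0,0,0,0,0],[0,0,0,0,0,0],[0,0,0,0,0,0],[0,0,0,0,0,0],[0,0,0,0,0,0]],
], jaw=1.4)

```text
clock: 6.02
position: [0.4969, -0.3537, 0.0262]
eef_rot: [-90.1, 0.0, 76.0]
ft_force: [-1.1, 0.7, 7.7]
grip_width: 0.0159
```

```bash
python3 - <<'E'
from h import *
s,f=grab('wrist','w5.png');print(s['position'],s['eef_rot'],s['grip_width'],s['ft_force'])
cv2.imwrite('pics/w5c.png',cv2.resize(f['frame'][260:440,200:460],None,fx=3,fy=3))
E
```

```text
[ 0.49694479 -0.35367418  0.02617294] [-9.01327279e+01  4.30951618e-02  7.59773350e+01] 0.01589583449933404 [-1.07560787  0.74469369  7.66749389]
```

View pics/w5c.png

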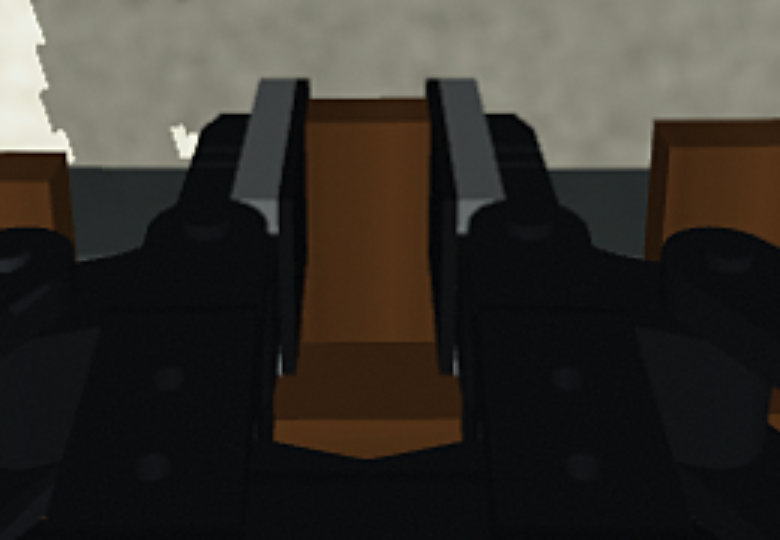

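>>> jog_arm([
  [[-0.5,0.12,0,0,0,0],[-1,0.25,0,0,0,0],[-2,0.5,0,0,0,0],[-3,0.75,0,0,0,0],[-4,1,0,0,0,0],[-5,1.25,0,0,0,0],[-6,1.5,0,0,0,0],[-6,1.5,0,0,0,0]],
])

```text
clock: 6.73
position: [0.4335, -0.3375, 0.0244]
eef_rot: [-89.9, 0.0, 75.9]
ft_force: [-1.0, -0.5, 2.7]
grip_width: 0.0167
```

```bash
python3 - <<'E'
from h import *
s,f=grab('wrist','w6.png');print(s['position'],s['eef_rot'],s['grip_width'],s['ft_force'])
E
```

```text
[ 0.43354823 -0.3375081   0.0244121 ] [-8.98585636e+01  5.94088425e-03  7.59149423e+01] 0.0166769111122372 [-0.96693392 -0.53216021  2.6975362 ]
```

View pics/w6.png

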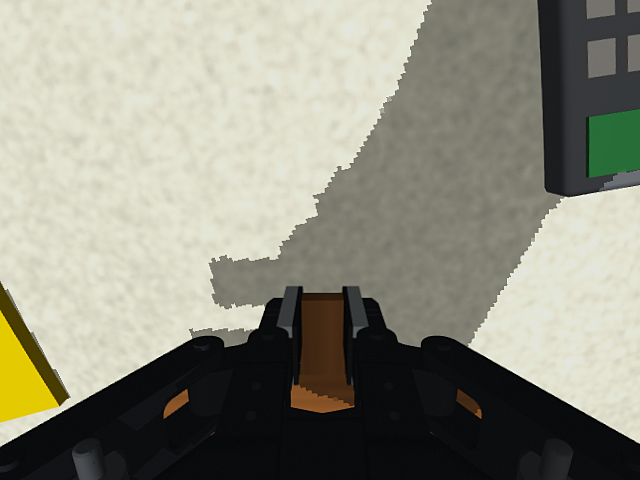

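>>> jog_arm([
  [[-1,0.25,0,0,0,0],[-2.5,0.62,0,0,0,0],[-4,1,0,0,0,0],[-5.5,1.38,0,0,0,0],[-7,1.75,0,0,0,0],[-7.5,1.88,0,0,0,0],[-7.5,1.88,0,0,0,0],[-7.5,1.88,0,0,0,0]],
])

```text
clock: 7.45
position: [0.3608, -0.3192, 0.024]
eef_rot: [-90.0, -0.0, 76.0]
ft_force: [0.4, -0.0, -1.2]
grip_width: 0.0161
```

```bash
python3 - <<'E'
from h import *
s,f=grab('top','t1.png');print(s['position'],s['eef_rot'],s['grip_width'],s['ft_force'])
cv2.imwrite('pics/t1c.png',cv2.resize(f['frame'][150:350,300:550],None,fx=3,fy=3,interpolation=cv2.INTER_CUBIC))
E
```

```text
[ 0.36083677 -0.31919082  0.02396909] [-8.99569994e+01 -2.52060446e-02  7.59583770e+01] 0.016082351999902773 [ 0.38245212 -0.00379194 -1.16824201]
```

View pics/t1c.png

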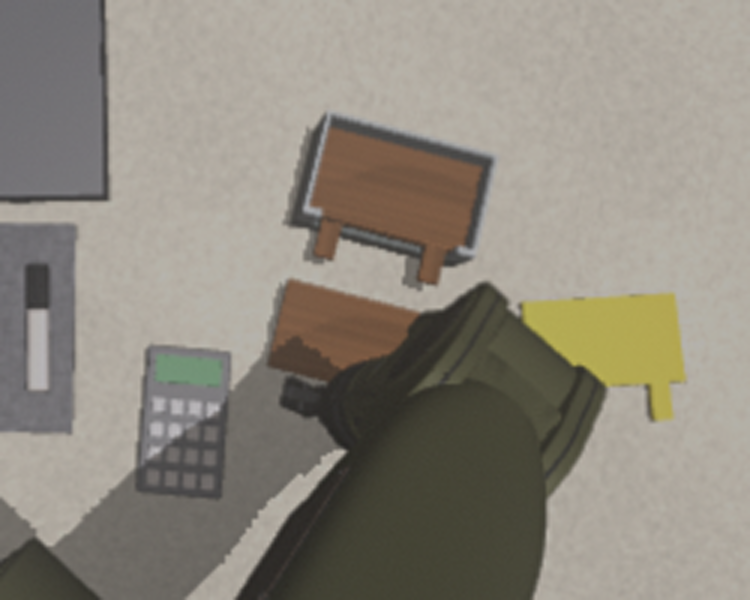

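>>> jog_arm([
  [[0,0,0.5,0,0,0],[0,0,1.5,0,0,0],[0,1,3,0,0,0.05],[0,3,3.5,0,0,0.1],[0,5.5,3.5,0,0,0.15],[0,8,3.5,0,0,0.2],[0.5,10.5,3.5,0,0,0.25],[1,13,3.5,0,0,0.278],[2,15.5,3.5,0,0,0.278],[3,18,3.5,0,0,0.278],[5,20.5,3.5,0,0,0.278],[7,23,3.5,0,0,0.278],[9,25,3.5,0,0,0.278],[11,27,3.5,0,0,0.278],[13,28.3,3.5,0,0,0.278],[15,28.3,3.5,0,0,0.278],[15,28.3,3.5,0,0,0.278]],
])

```text
clock: 8.92
position: [0.5177, -0.0352, 0.0603]
eef_rot: [-90.4, 0.0, 92.1]
ft_force: [1.5, 0.2, 0.9]
grip_width: 0.016
```

```bash
python3 - <<'E'
from h import *
s,f=grab('wrist','w7.png');print(s['position'],s['eef_rot'],s['grip_width'],s['ft_force'])
E
```

```text
[ 0.5177167  -0.03520375  0.06031903] [-9.04156320e+01  3.52495262e-02  9.20730047e+01] 0.015981215711266292 [1.49178881 0.23161428 0.94948116]
```

View pics/w7.png

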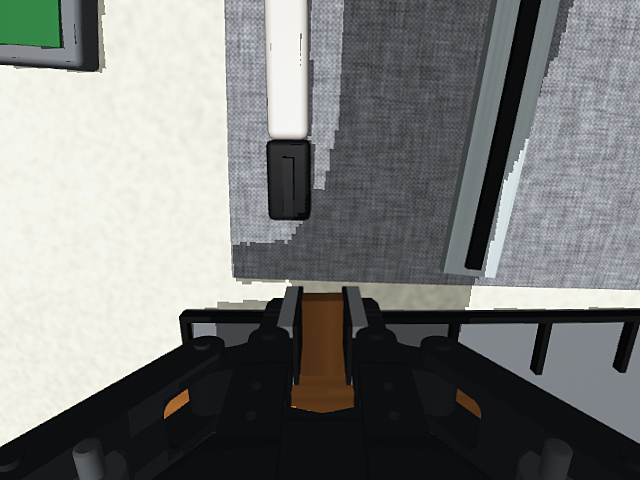

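```bash
python3 - <<'E'
from h import *
s,f=grab('wrist','w8.png');print(s['position'])
P=onz(f,[(181,311),(639,311)],.011,s);print('corner,edge',P)
print('ribs at tips',onz(f,[(455,338),(539,374),(621,371)],.011,s))
def tr(x,y,c=(0.645,0.0785),a=np.radians(1.8)):
    return [c[0]+np.cos(a)*x-np.sin(a)*y,c[1]+np.sin(a)*x+np.cos(a)*y,.011]
for p in [(-100,-194),(-100,194),(-60,-32),(-60,24),(-60,80)]:
    q=tr(p[0]/1e3,p[1]/1e3);print(np.round(q,4),proj(f,q,s))
E
```

```text
[ 0.51480332 -0.03564856  0.05987299]
corner,edge [[ 0.54350394 -0.11601187  0.011     ]
 [ 0.53558529  0.15236312  0.011     ]]
ribs at tips [[0.55534963 0.043076   0.011     ]
 [0.57926644 0.09930699 0.011     ]
 [0.57693672 0.15282772 0.011     ]]
[ 0.5511 -0.1185  0.011 ] [[177.70614783 322.7770359 ]]
[0.539  0.2693 0.011 ] [[797.00435056 316.86771058]]
[0.586  0.0446 0.011 ] [[450.29157019 382.33791633]]
[0.5843 0.1006 0.011 ] [[539.27906037 380.91354152]]
[0.5825 0.1566 0.011 ] [[624.00463194 378.56293743]]
```

>>> jog_arm([
  [[2,0,0,0,0,0],[4,0,0,0,0,0],[6,0,0,0,0,0],[8,0,0,0,0,0],[8.7,0,0,0,0,0],[8.7,0,0,0,0,0],[8.7,0,0,0,0,0],[8.7,0,0,0,0,0]],
])

```text
clock: 9.68
position: [0.5959, -0.0365, 0.059]
eef_rot: [-89.8, -0.0, 91.9]
ft_force: [0.5, 0.4, -1.1]
grip_width: 0.0162
```

```bash
python3 - <<'E'
from h import *
s,f=grab('wrist','w9.png');print(s['position'],s['eef_rot'],s['grip_width'],s['ft_force'])
s,f=grab('top','t2.png');
cv2.imwrite('pics/t2c.png',cv2.resize(f['frame'][130:300,180:360],None,fx=3.5,fy=3.5,interpolation=cv2.INTER_CUBIC))
E
```

```text
[ 0.59593419 -0.03649687  0.05895425] [-8.98389301e+01 -1.32220600e-02  9.18841561e+01] 0.01616379229069981 [ 0.53173796  0.44629189 -1.05511584]
```

View pics/w9.png

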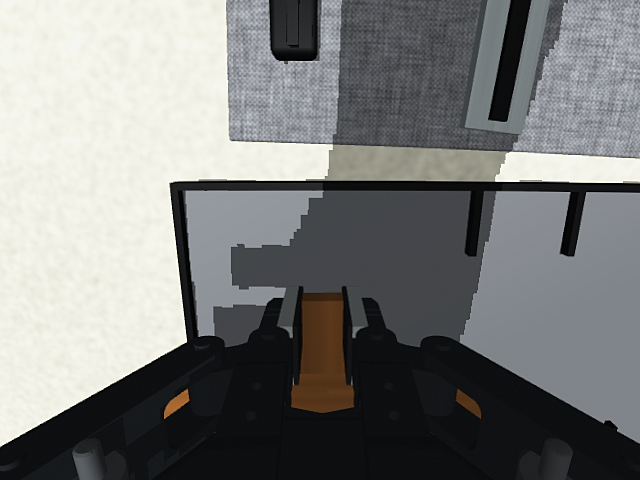

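View pics/t2c.png

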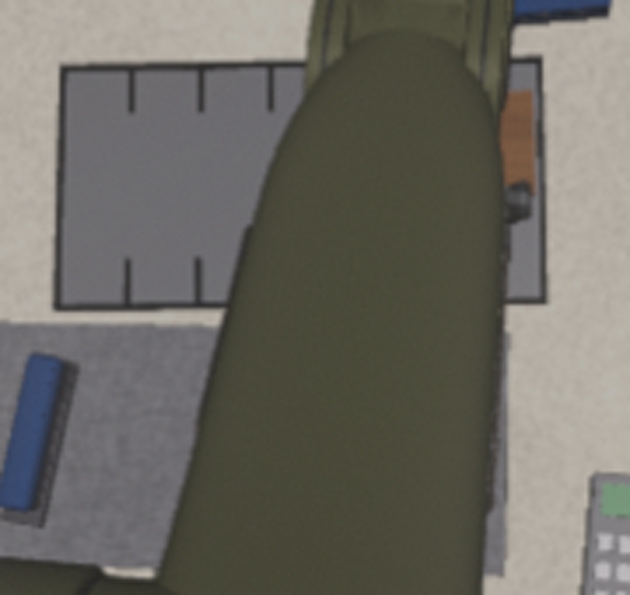

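```bash
python3 - <<'E'
from h import *
s,f=grab('wrist');print(s['position'],s['eef_rot'])
print(onz(f,[(184,190),(470,195),(172,183),(639,184),(467,254),(564,252),(475,184),(576,186)],.011,s))
print('tab',onz(f,[(301,294),(345,294)],s['position'][2]+.013,s))
E
```

```text
[ 0.59639927 -0.03643642  0.05918468] [-8.98946570e+01 -9.67836715e-03  9.18911800e+01]
[[ 0.55510601 -0.10989678  0.011     ]
 [ 0.55286786  0.03866367  0.011     ]
 [ 0.55164461 -0.11595553  0.011     ]
 [ 0.54319933  0.13029703  0.011     ]
 [ 0.5849845   0.04149733  0.011     ]
 [ 0.58216631  0.09592771  0.011     ]
 [ 0.54707998  0.04051392  0.011     ]
 [ 0.54587004  0.09496136  0.011     ]]
tab [[ 0.58415092 -0.04525983  0.07218468]
 [ 0.58361002 -0.02866646  0.07218468]]
```

>>> jog_arm([
  [[0,0.15,-1,0,0,0],[0,0.15,-2.5,0,0,0],[0,0.15,-4,0,0,0],[0,0.15,-4.8,0,0,0],[0,0.15,-5.2,0,0,0],[0,0.15,-5.2,0,0,0],[0,0.15,-5.2,0,0,0],[0,0.15,-5.2,0,0,0]],
])

```text
clock: 10.5
position: [0.5988, -0.035, 0.008]
eef_rot: [-90.1, 0.0, 91.9]
ft_force: [-1.0, -0.2, -0.8]
grip_width: 0.0161
```

>>> jog_arm([
  [[0,0,-0.1,0,0,0],[0,0,-0.1,0,0,0],[0,0,-0.1,0,0,0],[0,0,0,0,0,0],[0,0,0,0,0,0],[0,0,0,0,0,0],[0,0,1,0,0,0],[0,0,3,0,0,0],[0,0,6,0,0,0],[0,0,6,0,0,0],[0,0,6,0,0,0]],
], jaw=3.0)

```text
clock: 11.42
position: [0.6003, -0.035, 0.0701]
eef_rot: [-90.3, 0.0, 91.9]
ft_force: [-0.0, -0.4, 0.1]
grip_width: 0.0301
```

```bash
python3 - <<'E'
from h import *
s,f=grab('wrist','w10.png');print(s['position'],s['eef_rot'],s['grip_width'],s['ft_force'])
E
```

```text
[ 0.60034627 -0.03501843  0.07005988] [-9.03056780e+01  2.93220237e-02  9.19034363e+01] 0.030101253379796897 [-0.03615307 -0.40926059  0.07828507]
```

View pics/w10.png

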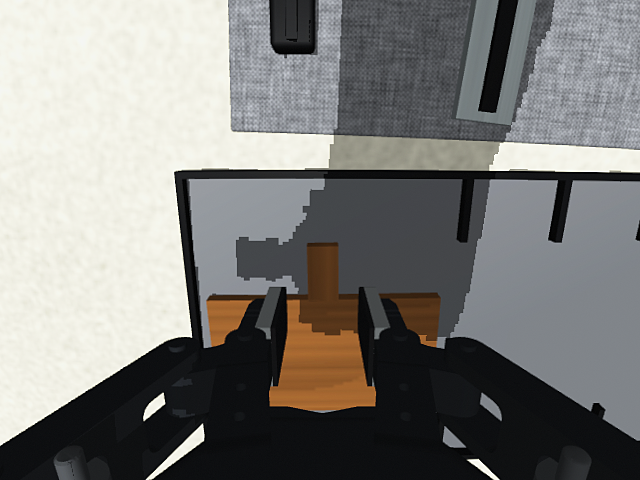

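>>> jog_arm([
  [[-1,-2.5,2,0,0,-0.05],[-3,-5.5,4,0,0,-0.1],[-5,-8.5,5,0,0,-0.15],[-7,-12,5,0,0,-0.2],[-9,-15.5,5,0,0,-0.25],[-11,-19,5,0,0,-0.278],[-13,-22.5,5,0,0,-0.278],[-13,-25.5,5,0,0,-0.278],[-12,-27.5,4,0,0,-0.278],[-11,-27.5,3,0,0,-0.278],[-11,-27.5,3,0,0,-0.278],[-11,-27.5,3,0,0,-0.278]],
], jaw=2.8)

```text
clock: 12.47
position: [0.487, -0.3086, 0.0956]
eef_rot: [-89.8, -0.1, 76.0]
ft_force: [0.2, 0.0, 0.3]
grip_width: 0.0279
```

```bash
python3 - <<'E'
from h import *
s,f=grab('wrist','w11.png');print(s['position'],s['eef_rot'],s['grip_width'],s['ft_force'])
cv2.imwrite('pics/w11c.png',cv2.resize(f['frame'][220:400,190:450],None,fx=3,fy=3))
E
```

```text
[ 0.48695337 -0.30855438  0.09558206] [-89.75911284  -0.09696122  76.00550726] 0.027920478384313857 [0.17282236 0.00276312 0.30041894]
```

View pics/w11c.png

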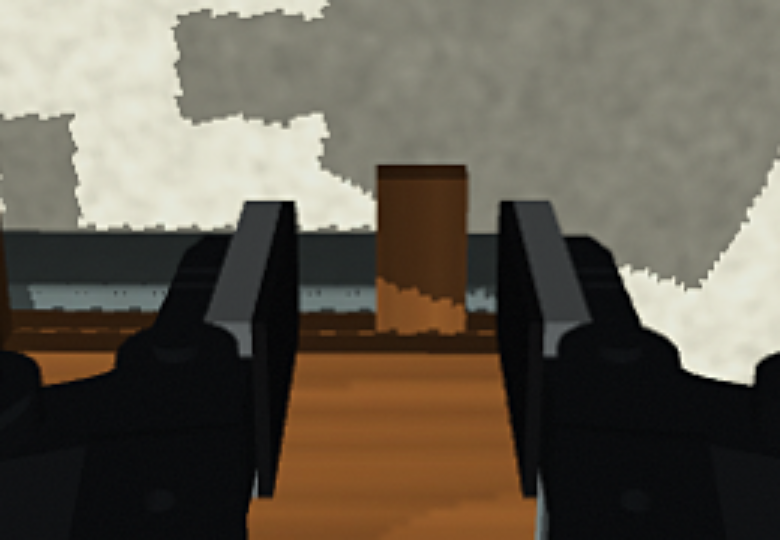

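```bash
python3 - <<'E'
from h import *
s,f=grab('wrist')
P=onz(f,np.array([(377,179),(467,179)])/3+[190,220],.038,s);t=P.mean(0);print(P,t,s['position'])
print('grasp',t[:2]+.009*np.array([.970,-.2436]), (t[:2]+.009*np.array([.970,-.2436])-s['position'][:2])*100)
E
```

```text
[[ 0.49567901 -0.31491722  0.038     ]
 [ 0.49989403 -0.29803964  0.038     ]] [ 0.49778652 -0.30647843  0.038     ] [ 0.4870832  -0.30832662  0.09624497]
grasp [ 0.50651652 -0.30867083] [ 1.94333202 -0.03442155]
```

>>> jog_arm([
  [[1.9,0,-1,0,0,0],[1.9,0,-2,0,0,0],[1.9,0,-4,0,0,0],[1.9,0,-6,0,0,0],[1.9,0,-7.1,0,0,0],[1.9,0,-7.1,0,0,0],[1.9,0,-7.1,0,0,0],[1.9,0,-7.1,0,0,0]],
])

```text
clock: 13.23
position: [0.5076, -0.31, 0.0273]
eef_rot: [-90.1, 0.0, 76.0]
ft_force: [0.4, 0.1, 1.0]
grip_width: 0.0279
```

```bash
python3 - <<'E'
from h import *
s,f=grab('wrist','w12.png');print(s['position'],s['eef_rot'],s['grip_width'],s['ft_force'])
cv2.imwrite('pics/w12c.png',cv2.resize(f['frame'][260:440,200:460],None,fx=3,fy=3))
E
```

```text
[ 0.50762236 -0.31001406  0.02725599] [-9.00652785e+01  2.33161134e-02  7.59947782e+01] 0.02793181871827861 [0.38860594 0.11250894 1.04830223]
```

View pics/w12c.png

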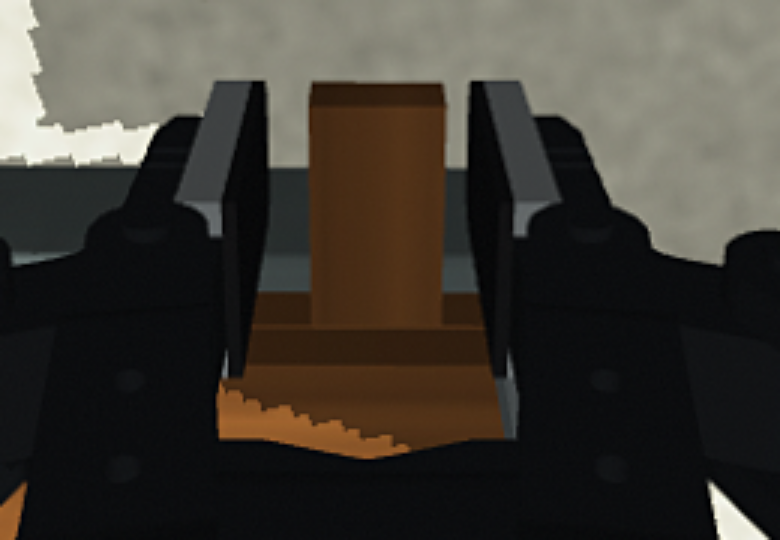

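Tab of board2 is between the fingers (crop column 310–445). Lower 3 mm and close.

>>> jog_arm([
  [[0,0.1,-0.3,0,0,0],[0,0.1,-0.3,0,0,0],[0,0.1,-0.3,0,0,0],[0,0.1,-0.3,0,0,0],[0,0.1,-0.3,0,0,0],[0,0.1,-0.3,0,0,0],[0,0.1,-0.3,0,0,0],[0,0.1,-0.3,0,0,0]],
], jaw=1.4)

```text
clock: 13.95
position: [0.5086, -0.3098, 0.0254]
eef_rot: [-90.2, 0.1, 76.0]
ft_force: [-1.8, 0.6, 6.9]
grip_width: 0.0162
```

>>> jog_arm([
  [[-0.5,0.12,0,0,0,0],[-1,0.25,0,0,0,0],[-2,0.5,0,0,0,0],[-3,0.75,0,0,0,0],[-4,1,0,0,0,0],[-5,1.25,0,0,0,0],[-6,1.5,0,0,0,0],[-6,1.5,0,0,0,0]],
])

```text
clock: 14.62
position: [0.4448, -0.2931, 0.0236]
eef_rot: [-89.9, -0.0, 75.9]
ft_force: [-2.4, 0.5, 5.1]
grip_width: 0.0162
```

```bash
python3 - <<'E'
from h import *
s,f=grab('wrist','w13.png');print(s['position'],s['eef_rot'],s['grip_width'],s['ft_force'])
s,f=grab('top')
cv2.imwrite('pics/t3c.png',cv2.resize(f['frame'][150:350,300:550],None,fx=3,fy=3,interpolation=cv2.INTER_CUBIC))
E
```

```text
[ 0.44480895 -0.29312343  0.02360135] [-8.98900205e+01 -8.72768672e-03  7.59306190e+01] 0.01618363586253622 [-2.39899606  0.47424986  5.12000428]
```

View pics/w13.png

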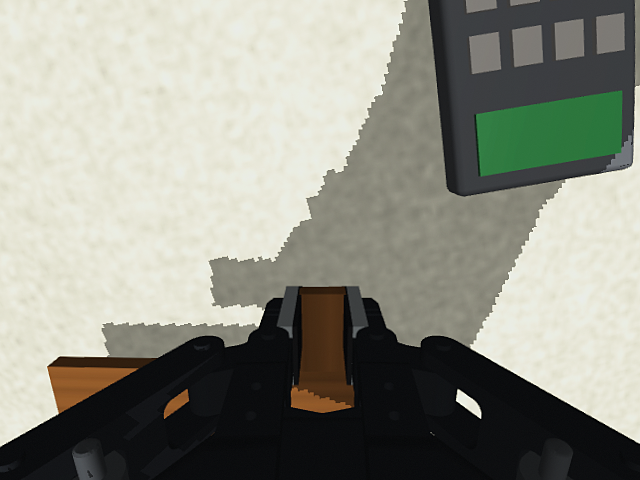

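View pics/t3c.png

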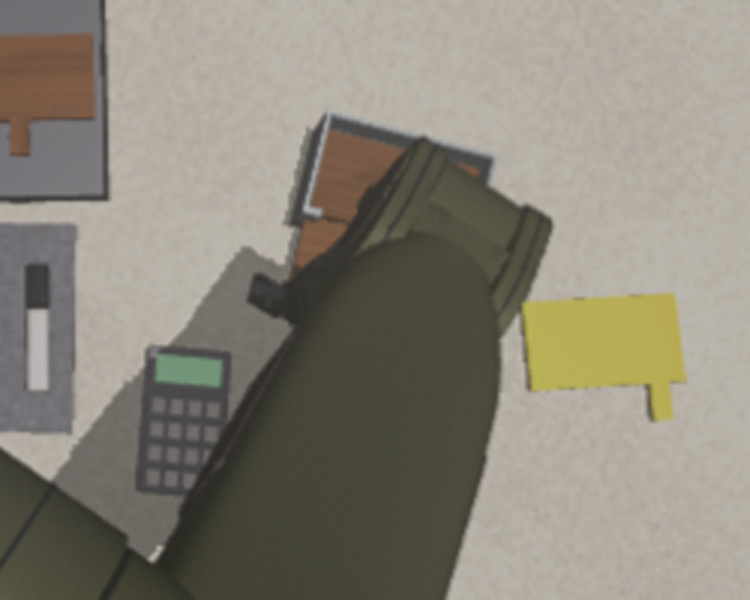

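>>> jog_arm([
  [[-1,0.25,0,0,0,0],[-2.5,0.62,0,0,0,0],[-4,1,0,0,0,0],[-5.5,1.38,0,0,0,0],[-6.5,1.62,0,0,0,0],[-7,1.75,0,0,0,0],[-7,1.75,0,0,0,0],[-7,1.75,0,0,0,0]],
])

```text
clock: 15.38
position: [0.3775, -0.2766, 0.0232]
eef_rot: [-90.0, 0.0, 76.0]
ft_force: [-0.4, 0.3, -0.3]
grip_width: 0.0163
```

```bash
python3 - <<'E'
from h import *
s,f=grab('wrist','w14.png');print(s['position'],s['eef_rot'],s['grip_width'],s['ft_force'])
s,f=grab('top')
cv2.imwrite('pics/t4c.png',cv2.resize(f['frame'][150:350,300:550],None,fx=3,fy=3,interpolation=cv2.INTER_CUBIC))
E
```

```text
[ 0.3774879  -0.27661674  0.02324091] [-9.00273321e+01  1.37084601e-03  7.59646008e+01] 0.016344734033380354 [-0.4307444   0.26363995 -0.29150354]
```

View pics/t4c.png

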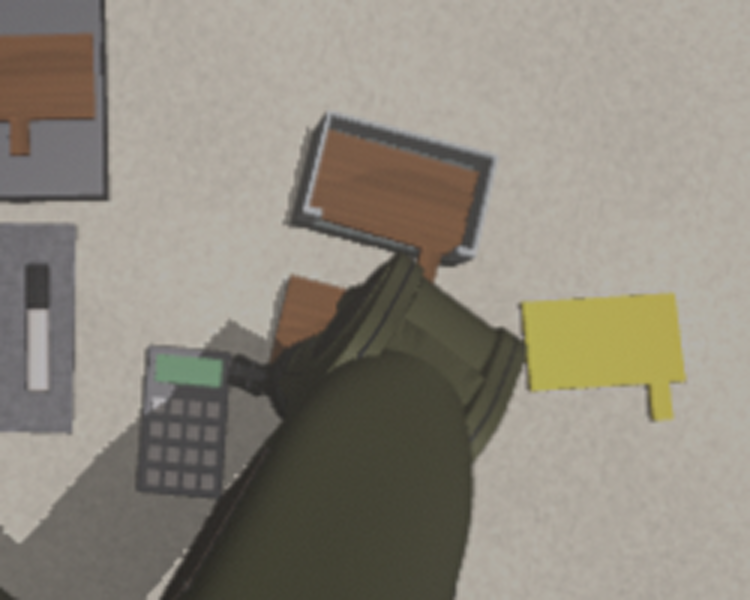

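View pics/w14.png

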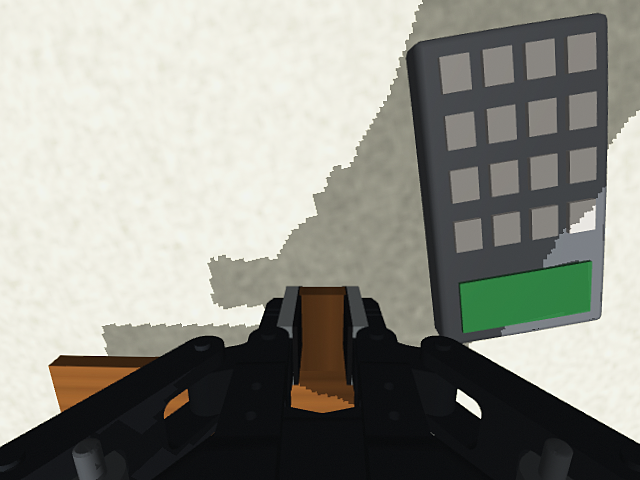

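>>> jog_arm([
  [[0,0,0.5,0,0,0],[0,0,1.5,0,0,0],[0,0.5,3,0,0,0.03],[0,2,3.7,0,0,0.08],[0,4.5,3.7,0,0,0.13],[0,7,3.7,0,0,0.18],[0,9.5,3.7,0,0,0.23],[1,12,3.7,0,0,0.278],[3,14.5,3.7,0,0,0.278],[5,17,3.7,0,0,0.278],[7,19.5,3.7,0,0,0.278],[9,22,3.7,0,0,0.278],[11,24.5,3.7,0,0,0.278],[13,27,3.7,0,0,0.278],[15.5,28.7,3.7,0,0,0.278],[18,28.7,3.7,0,0,0.278],[20,28.7,3.7,0,0,0.278],[22,28.7,3.7,0,0,0.278],[22,28.7,3.7,0,0,0.278],[22,28.7,3.7,0,0,0.278]],
])

```text
clock: 17.15
position: [0.5986, 0.0109, 0.0604]
eef_rot: [-90.1, -0.0, 91.9]
ft_force: [-0.4, 0.0, -0.3]
grip_width: 0.0161
```

```bash
python3 - <<'E'
from h import *
s,f=grab('wrist','w15.png');print(s['position'],s['eef_rot'],s['grip_width'],s['ft_force'])
s,f=grab('top');
cv2.imwrite('pics/t5c.png',cv2.resize(f['frame'][120:320,130:430],None,fx=2.6,fy=2.6,interpolation=cv2.INTER_CUBIC))
E
```

```text
[0.59863545 0.01094819 0.06036288] [-9.00551338e+01 -2.72636670e-03  9.19308608e+01] 0.016131532722687428 [-0.41476383  0.04622842 -0.30684425]
```

View pics/w15.png

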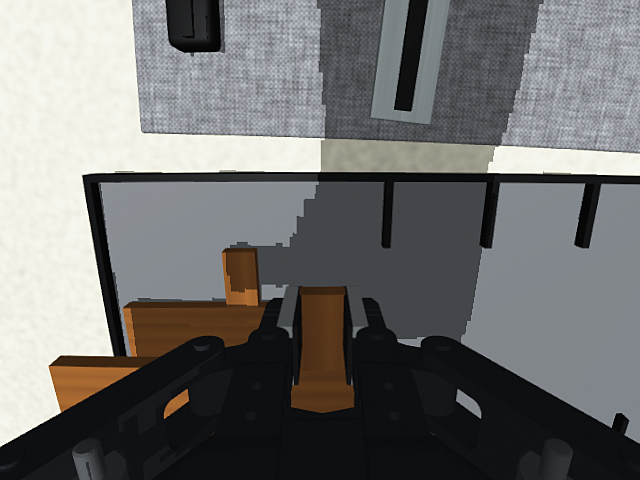

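View pics/t5c.png

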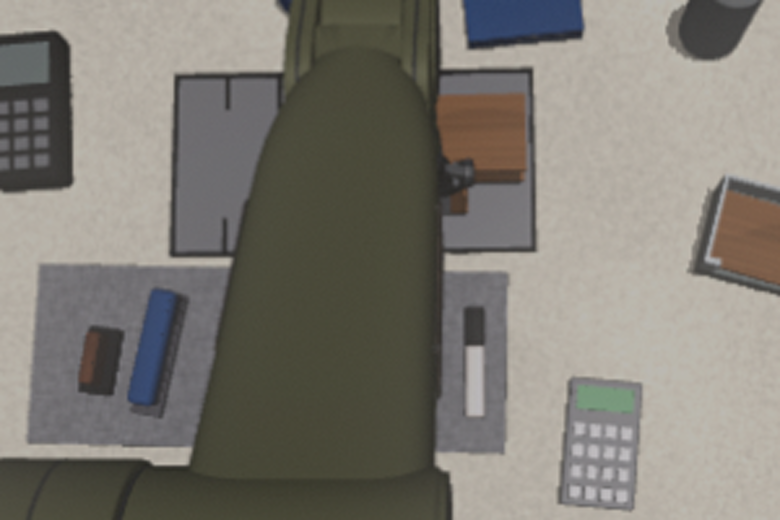

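```bash
python3 - <<'E'
from h import *
s,f=grab('wrist');z=s['position'][2]
print(onz(f,[(125,309),(126,312)],.012,s),onz(f,[(57,369),(52,364)],z+.0125,s))
print(onz(f,[(100,185),(383,200)],.011,s),s['position'])
E
```

```text
[[ 0.62418323 -0.10192898  0.012     ]
 [ 0.62606165 -0.10157096  0.012     ]] [[ 0.62232977 -0.09988947  0.0725704 ]
 [ 0.62001907 -0.10164505  0.0725704 ]]
[[ 0.55362573 -0.10789409  0.011     ]
 [ 0.55708535  0.04066254  0.011     ]] [0.59623842 0.01068859 0.0600704 ]
```

>>> jog_arm([
  [[0.2,0,-1,0,0,0],[0.2,0,-2.5,0,0,0],[0.2,0,-3.8,0,0,0],[0.2,0,-4.5,0,0,0],[0.2,0,-4.9,0,0,0],[0.2,0,-4.9,0,0,0],[0.2,0,-4.9,0,0,0],[0.2,0,-4.9,0,0,0]],
])

```text
clock: 17.97
position: [0.5997, 0.0106, 0.0119]
eef_rot: [-90.1, 0.0, 91.9]
ft_force: [-0.5, 0.5, -1.5]
grip_width: 0.0163
```

>>> jog_arm([
  [[0,0,0,0,0,0],[0,0,0,0,0,0],[0,0,0,0,0,0],[0,0,0,0,0,0],[0,0,0,0,0,0],[0,0,0,0,0,0],[0,0,1,0,0,0],[0,0,3,0,0,0],[0,0,6,0,0,0],[0,0,6,0,0,0],[0,0,6,0,0,0]],
], jaw=2.8)

```text
clock: 18.88
position: [0.6014, 0.0106, 0.0741]
eef_rot: [-90.3, 0.0, 91.9]
ft_force: [0.5, -0.0, -0.6]
grip_width: 0.0281
```

```bash
python3 - <<'E'
from h import *
s,f=grab('wrist','w16.png');print(s['position'],s['eef_rot'],s['grip_width'],s['ft_force'])
E
```

```text
[0.60137361 0.01061909 0.07406827] [-9.03095812e+01  5.99839855e-03  9.19024824e+01] 0.028149889476358974 [ 0.54535103 -0.04735996 -0.64284408]
```

View pics/w16.png

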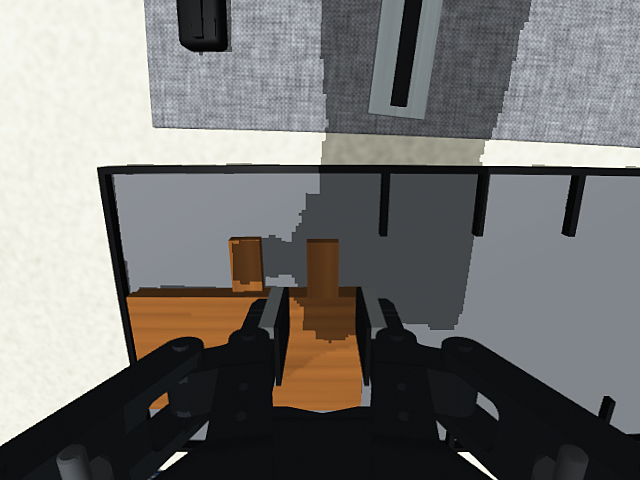

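>>> jog_arm([
  [[-2,0.5,1.5,0,0,0],[-4,1,3,0,0,0],[-6,1.5,5,0,0,0],[-7,2,7,0,0,0],[-7,2,8,0,0,0],[-7,2,8,0,0,0],[-7,2,8,0,0,0],[-7,2,8,0,0,0]],
], jaw=5.0)

```text
clock: 19.6
position: [0.5293, 0.0303, 0.1501]
eef_rot: [-89.9, 0.0, 91.9]
ft_force: [0.9, -0.4, -1.0]
grip_width: 0.0497
```

```bash
python3 - <<'E'
from h import *
s,f=grab('wrist','w17.png');print(s['position'],s['eef_rot'])
for n,z in [('ruler',.011),('marker',.02)]:
  for m in arm.masks_of('wrist',n)[:2]: print(n,m['conf'],m['centre'],rect(m['pixels'],f,z,s))
s,f=grab('top','t6.png')
for n,z in [('ruler',.011),('marker',.02),('stamp',.04)]:
  for m in arm.masks_of('top',n)[:2]: print(n,m['conf'],m['centre'],rect(m['pixels'],f,z))
E
```

```text
[0.52934767 0.03031468 0.15006501] [-8.99324663e+01  1.08126376e-02  9.18836349e+01]
ruler 0.73 [353.1, 103.5] (442.6, 51.6, 155, 32, -4.2)
marker 0.64 [206.1, 92.3] (432.6, -53.3, 113, 24, 2.1)
marker 0.58 [310.1, 257.1] (433.0, -54.0, 112, 24, 1.1)
stamp 0.91 [166.6, 257.0] (425.9, 326.2, 67, 40, -9.1)
```

View pics/w17.png

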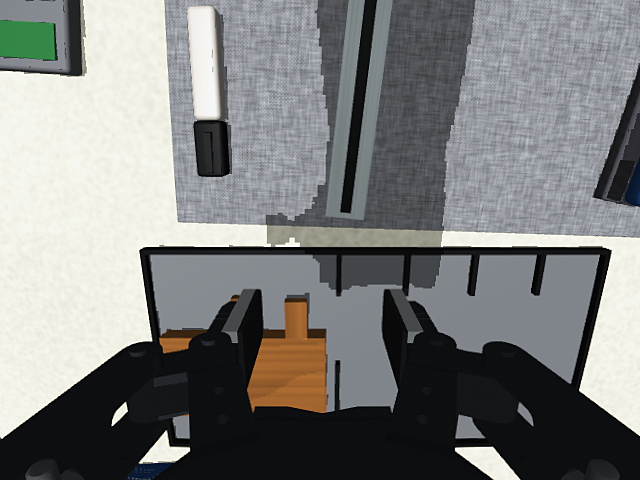

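View pics/t6.png

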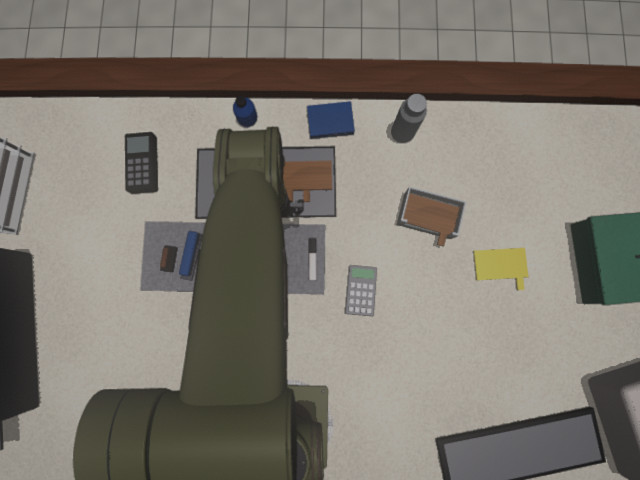

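>>> jog_arm([
  [[-2.5,0.6,-2,0,0,-0.04],[-5,1.2,-4,0,0,-0.08],[-7.5,1.8,-7,0,0,-0.108],[-8.8,2.2,-10,0,0,-0.108],[-8.8,2.2,-11.5,0,0,-0.108],[-8.8,2.2,-11.5,0,0,-0.108],[-8.8,2.2,-11.5,0,0,-0.108],[-8.8,2.2,-11.5,0,0,-0.108]],
])

```text
clock: 20.62
position: [0.4431, 0.0527, 0.0374]
eef_rot: [-90.2, -0.0, 85.7]
ft_force: [-0.4, 0.3, 0.6]
grip_width: 0.0502
```

```bash
python3 - <<'E'
from h import *
s,f=grab('wrist','w18.png');print(s['position'],s['eef_rot'])
E
```

```text
[0.44312009 0.05270677 0.03736167] [-9.01512663e+01 -2.48186084e-02  8.57035548e+01]
```

View pics/w18.png

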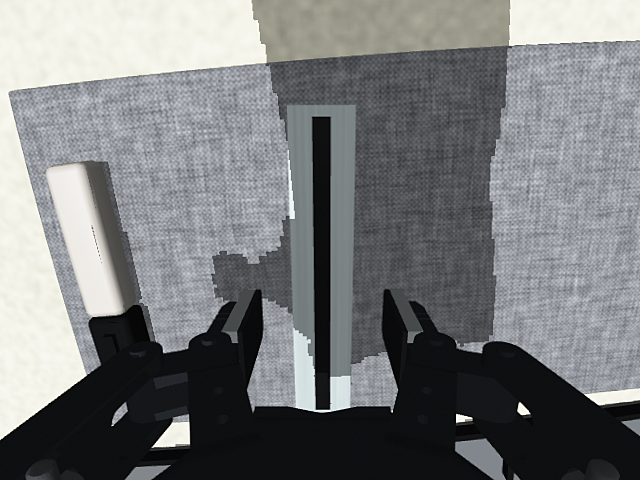

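Ruler aligned between the fingers (column 322). Descend and grip.

>>> jog_arm([
  [[0,0,-1,0,0,0],[0,0,-2,0,0,0],[0,0,-2.8,0,0,0],[0,0,-3.1,0,0,0],[0,0,-3.1,0,0,0],[0,0,-3.1,0,0,0],[0,0,-3.1,0,0,0]],
])

```text
clock: 21.25
position: [0.4418, 0.0526, 0.0058]
eef_rot: [-90.1, -0.0, 85.7]
ft_force: [0.1, 0.6, -0.5]
grip_width: 0.0503
```

>>> jog_arm([
  [[0,0,-0.05,0,0,0],[0,0,-0.05,0,0,0],[0,0,-0.05,0,0,0],[0,0,-0.05,0,0,0],[0,0,-0.05,0,0,0],[0,0,-0.05,0,0,0],[0,0,-0.05,0,0,0],[0,0,-0.05,0,0,0]],
], jaw=2.5)

```text
clock: 21.92
position: [0.4416, 0.0527, 0.0055]
eef_rot: [-90.1, -0.0, 85.7]
ft_force: [-0.8, 0.8, 5.5]
grip_width: 0.0275
```

>>> jog_arm([
  [[0,0,1,0,0,0],[0,0,2.5,0,0,0],[1,0,4.5,0,0,0],[3,1,4.5,0,0,0.03],[5.5,2,4.5,0,0,0.06],[8,3,4.5,0,0,0.09],[10.5,4,4.5,0,0,0.106],[13,5,4.5,0,0,0.106],[15.5,6,4.5,0,0,0.106],[18,7,4.5,0,0,0.106],[20,7.8,4.5,0,0,0.106],[20,7.8,4.5,0,0,0.106],[20,7.8,4.5,0,0,0.106],[20,7.8,4.5,0,0,0.106]],
])

```text
clock: 23.08
position: [0.6399, 0.1303, 0.0492]
eef_rot: [-89.9, 0.0, 91.8]
ft_force: [0.2, -0.1, -0.0]
grip_width: 0.0277
```

```bash
python3 - <<'E'
from h import *
s,f=grab('wrist','w19.png');print(s['position'],s['eef_rot'],s['grip_width'])
E
```

```text
[0.63994931 0.13030928 0.04917413] [-8.98738940e+01  2.85641874e-02  9.17907880e+01] 0.02765155932737919
```

View pics/w19.png

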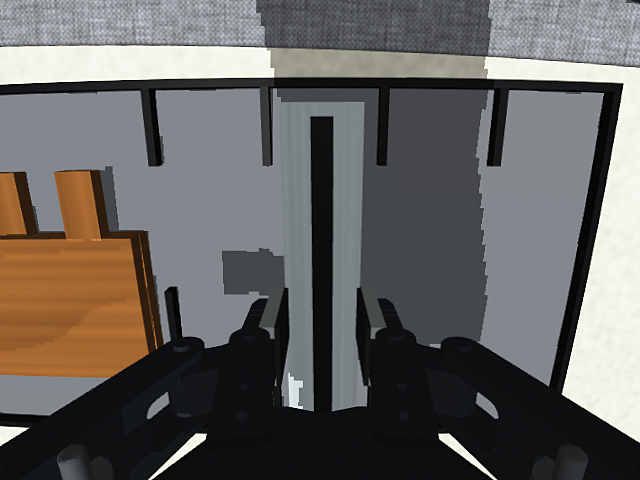

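>>> jog_arm([
  [[0.2,0,-1,0,0,0],[0.2,0,-2.2,0,0,0],[0.2,0,-3.4,0,0,0],[0.2,0,-4,0,0,0],[0.2,0,-4.1,0,0,0],[0.2,0,-4.1,0,0,0],[0.2,0,-4.1,0,0,0]],
])

```text
clock: 23.72
position: [0.6432, 0.1306, 0.0089]
eef_rot: [-90.0, -0.0, 91.8]
ft_force: [-0.4, 0.8, -0.3]
grip_width: 0.0278
```

>>> jog_arm([
  [[0,0,0,0,0,0],[0,0,0,0,0,0],[0,0,0,0,0,0],[0,0,0,0,0,0],[0,0,0,0,0,0],[0,0,1,0,0,0],[0,0,3,0,0,0],[0,0,6,0,0,0],[-3,-3,8,0,0,0],[-6,-6,10,0,0,0],[-9,-9,12,0,0,0],[-11,-12,12,0,0,0],[-12,-14,12,0,0,0],[-12,-15,12,0,0,0],[-12,-15,12,0,0,0],[-12,-15,12,0,0,0]],
], jaw=4.6)

```text
clock: 25.05
position: [0.5242, -0.0195, 0.1295]
eef_rot: [-90.1, -0.0, 91.7]
ft_force: [-0.1, 0.0, 0.1]
grip_width: 0.0457
```

```bash
python3 - <<'E'
from h import *
s,f=grab('wrist','w20.png');print(s['position'],s['eef_rot'])
for n,z in [('ruler',.012),('marker',.02)]:
  for m in arm.masks_of('wrist',n)[:2]: print(n,m['conf'],m['centre'],rect(m['pixels'],f,z,s))
E
```

```text
[ 0.52415223 -0.01945253  0.12952497] [-9.01149155e+01 -3.71194968e-02  9.17173739e+01]
ruler 0.84 [501.4, 318.0] (586.8, 125.3, 58, 33, 2.5)
marker 0.89 [267.7, 95.0] (432.8, -54.9, 114, 23, 2.5)
```

View pics/w20.png

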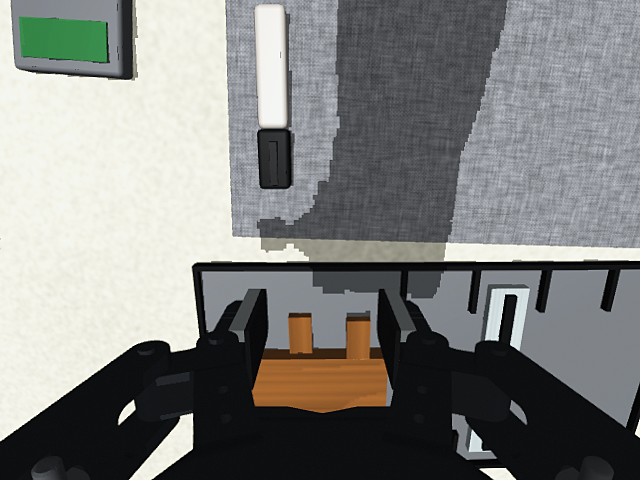

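>>> jog_arm([
  [[-2.5,-1,-2,0,0,0],[-5,-2,-4,0,0,0],[-7.5,-3,-6,0,0,0],[-9.2,-3.5,-8,0,0,0],[-9.2,-3.5,-9,0,0,0],[-9.2,-3.5,-9,0,0,0],[-9.2,-3.5,-9,0,0,0]],
])

```text
clock: 25.78
position: [0.4318, -0.0537, 0.0385]
eef_rot: [-90.0, -0.0, 91.9]
ft_force: [0.0, 0.4, -0.3]
grip_width: 0.0461
```

```bash
python3 - <<'E'
from h import *
s,f=grab('wrist','w21.png');print(s['position'],s['eef_rot'])
E
```

```text
[ 0.43179672 -0.05369209  0.03851816] [-8.99734353e+01 -1.99617391e-02  9.18674701e+01]
```

View pics/w21.png

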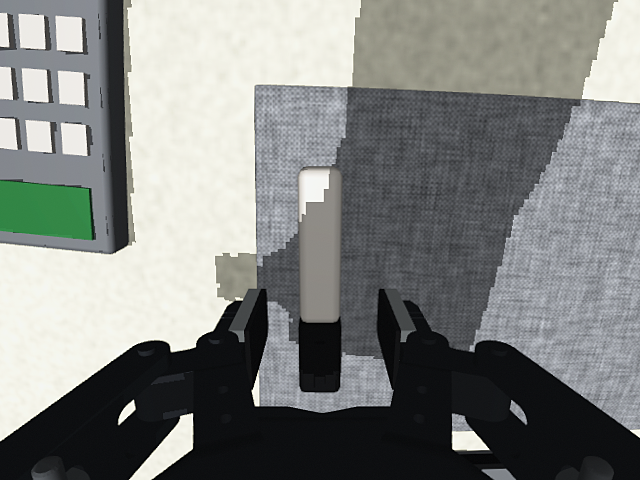

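>>> jog_arm([
  [[0,-0.05,-1,0,0,0],[0,-0.05,-2,0,0,0],[0,-0.05,-2.8,0,0,0],[0,-0.05,-3.1,0,0,0],[0,-0.05,-3.1,0,0,0],[0,-0.05,-3.1,0,0,0]],
])

```text
clock: 26.33
position: [0.4318, -0.0548, 0.0081]
eef_rot: [-90.0, 0.0, 91.8]
ft_force: [0.0, -0.2, 0.2]
grip_width: 0.0464
```

>>> jog_arm([
  [[0,0,0,0,0,0],[0,0,0,0,0,0],[0,0,0,0,0,0],[0,0,0,0,0,0],[0,0,0,0,0,0],[0,0,0,0,0,0],[0,0,0,0,0,0],[0,0,0,0,0,0]],
], jaw=1.5)

```text
clock: 27.0
position: [0.4318, -0.055, 0.0085]
eef_rot: [-90.1, 0.0, 91.8]
ft_force: [-1.4, -0.0, 6.0]
grip_width: 0.0183
```

>>> jog_arm([
  [[0,0,1,0,0,0],[0,0,2.5,0,0,0],[0,1,4.5,0,0,0],[1,3,4.5,0,0,0],[3,5.5,4.5,0,0,0],[5,8,4.5,0,0,0],[7,10.5,4.5,0,0,0],[9,13,4.5,0,0,0],[11,15.5,4.5,0,0,0],[13,18,4.5,0,0,0],[15,20.5,4.5,0,0,0],[17,22.5,4.5,0,0,0],[19,24,4.5,0,0,0],[20.7,24.1,4.5,0,0,0],[20.7,24.1,4.5,0,0,0],[20.7,24.1,4.5,0,0,0],[20.7,24.1,4.5,0,0,0]],
])

```text
clock: 28.42
position: [0.6367, 0.1854, 0.0522]
eef_rot: [-89.9, 0.0, 91.8]
ft_force: [-0.9, -0.1, -0.9]
grip_width: 0.0183
```

```bash
python3 - <<'E'
from h import *
s,f=grab('wrist','w22.png');print(s['position'],s['eef_rot'],s['grip_width'])
E
```

```text
[0.63666873 0.1854433  0.05217904] [-8.98590636e+01  3.35584442e-02  9.17656433e+01] 0.01831614490828509
```

View pics/w22.png

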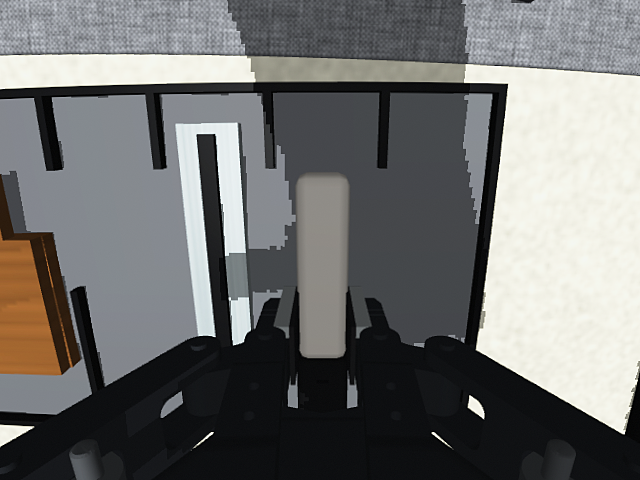

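>>> jog_arm([
  [[0.3,0.1,-1,0,0,0],[0.3,0.1,-2.2,0,0,0],[0.3,0.1,-3.4,0,0,0],[0.3,0.1,-3.9,0,0,0],[0.3,0.1,-4,0,0,0],[0.3,0.1,-4,0,0,0],[0.3,0.1,-4,0,0,0]],
])

```text
clock: 29.05
position: [0.6412, 0.1871, 0.0128]
eef_rot: [-90.0, 0.0, 91.8]
ft_force: [0.8, 0.0, -0.2]
grip_width: 0.0182
```

>>> jog_arm([
  [[0,0,0,0,0,0],[0,0,0,0,0,0],[0,0,0,0,0,0],[0,0,0,0,0,0],[0,0,0,0,0,0],[0,0,1,0,0,0],[0,0,3,0,0,0],[0,0,6,0,0,0],[-2,2,9,0,0,0],[-4,4,12,0,0,0],[-6,7,14,0,0,0],[-8,10,16,0,0,0],[-10,12,16,0,0,0],[-11,14,16,0,0,0],[-11,14,16,0,0,0],[-11,14,16,0,0,0]],
], jaw=3.2)

```text
clock: 30.38
position: [0.5306, 0.3282, 0.1738]
eef_rot: [-90.1, -0.0, 91.9]
ft_force: [-0.2, 0.0, -0.6]
grip_width: 0.0321
```

```bash
python3 - <<'E'
from h import *
s,f=grab('wrist','w23.png');print(s['position'],s['eef_rot'],s['joint_positions'])
for n,z in [('stamp',.051)]:
  for m in arm.masks_of('wrist',n)[:2]: print(n,m['conf'],m['centre'],rect(m['pixels'],f,z,s))
grab('top','t7.png')
E
```

```text
[0.53064413 0.32815588 0.17381126] [-9.00683139e+01 -1.24620081e-02  9.19273617e+01] [ 3.17449715e+01  2.60832808e+01  4.15574535e-01  6.42668271e+01
 -2.31562678e-02  2.98176041e+01]
stamp 0.85 [336.3, 87.6] (430.4, 333.7, 61, 30, -7.2)
stamp 0.21 [19.4, 334.4] (631.4, 75.9, 72, 15, 5.6)
```

View pics/w23.png

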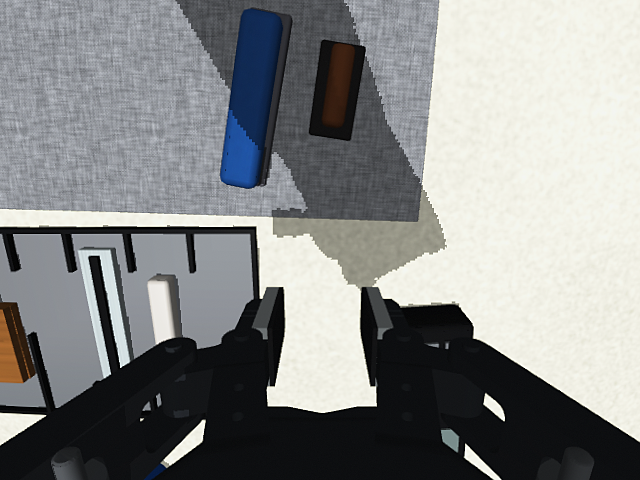

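View pics/t7.png

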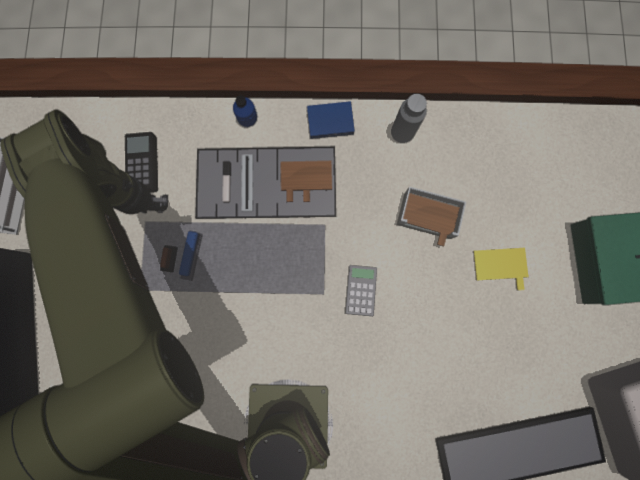

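>>> jog_arm([
  [[-2,0,-1,0,0,-0.05],[-4,0,-2,0,0,-0.1],[-6,0,-3,0,0,-0.14],[-7,0.3,-4.5,0,0,-0.14],[-8,0.3,-5,0,0,-0.14],[-8,0.3,-5,0,0,-0.14],[-8,0.3,-5,0,0,-0.14]],
])

```text
clock: 31.12
position: [0.4515, 0.3292, 0.1226]
eef_rot: [-90.0, 0.0, 83.7]
ft_force: [1.4, 0.5, 0.7]
grip_width: 0.0322
```

```bash
python3 - <<'E'
from h import *
s,f=grab('wrist','w24.png');print(s['position'],s['eef_rot'])
im=f['frame'].astype(int);m=((im[...,2]-im[...,0])>25)&(np.arange(480)[:,None]<330)
n,l,st,c=cv2.connectedComponentsWithStats(m.astype(np.uint8));k=1+st[1:,4].argmax();print(st[k],c[k])
print(rect(l==k,f,.051,s))
E
```

```text
[0.4514631  0.32915814 0.12263586] [-8.99803096e+01  4.67067926e-02  8.37074791e+01]
[ 316  165   26   90 2164] [328.00508318 209.89371534]
(424.1, 335.2, 53, 14, -6.6)
```

View pics/w24.png

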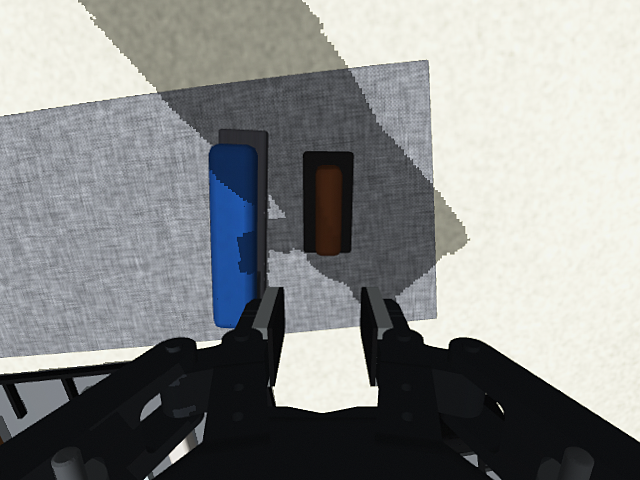

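```bash
python3 - <<'E'
from h import *
s,f=grab('wrist')
cs=[]
for fn in ('w23','w24'):
    im=cv2.imread(f'pics/{fn}.png').astype(int);m=((im[...,2]-im[...,0])>25)
    if fn=='w23': m[:,:300]=0;m[:20]=0;m[200:]=0
    else: m[330:]=0
    n,l,st,c=cv2.connectedComponentsWithStats(m.astype(np.uint8));k=1+st[1:,4].argmax();cs.append(c[k]);print(st[k],c[k])
s1=dict(position=np.array([0.53064413,0.32815588,0.17381126]),eef_rot=np.array([-90.0683,-.01246,91.9274]))
s2=dict(position=np.array([0.4514631,0.32915814,0.12263586]),eef_rot=np.array([-89.98,.0467,83.7075]))
print(tri(f,[cs[0]],f,[cs[1]],s1,s2), s['position'])
E
```

```text
[ 322   43   33   83 1764] [338.01020408  83.75963719]
[ 316  165   26   90 2164] [328.00508318 209.89371534]
[[4.24990048e-01 3.35011045e-01 4.32992575e-02 1.29219499e-05]] [0.45238219 0.32967817 0.12319636]
```

>>> jog_arm([
  [[-1.5,0.3,-1,0,0,0],[-2.7,0.55,-2,0,0,0],[-2.7,0.55,-4,0,0,0],[-2.7,0.55,-5,0,0,0],[-2.7,0.55,-5,0,0,0],[-2.7,0.55,-5,0,0,0]],
])

```text
clock: 31.72
position: [0.4249, 0.3355, 0.0728]
eef_rot: [-90.0, 0.0, 83.7]
ft_force: [0.5, -0.2, 0.5]
grip_width: 0.0317
```

```bash
python3 - <<'E'
from h import *
s,f=grab('wrist','w25.png');print(s['position'],s['eef_rot'])
E
```

```text
[0.42488066 0.33546297 0.07278211] [-8.99926490e+01  1.80102510e-02  8.37208191e+01]
```

View pics/w25.png

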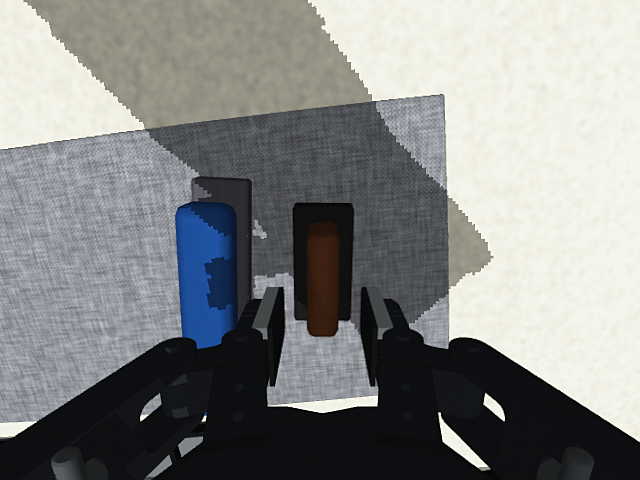

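>>> jog_arm([
  [[0,0,-1,0,0,0],[0,0,-2,0,0,0],[0,0,-3,0,0,0],[0,0,-3.9,0,0,0],[0,0,-3.9,0,0,0],[0,0,-3.9,0,0,0]],
], jaw=2.7)

```text
clock: 32.27
position: [0.4234, 0.335, 0.0327]
eef_rot: [-89.9, 0.1, 83.8]
ft_force: [-0.5, -0.4, -0.7]
grip_width: 0.0269
```

>>> jog_arm([
  [[0,0,0,0,0,0],[0,0,0,0,0,0],[0,0,0,0,0,0],[0,0,0,0,0,0],[0,0,0,0,0,0],[0,0,0,0,0,0],[0,0,0,0,0,0]],
], jaw=1.2)

```text
clock: 32.85
position: [0.4242, 0.3356, 0.0339]
eef_rot: [-90.0, -0.0, 83.8]
ft_force: [-0.1, 0.4, -0.4]
grip_width: 0.0146
```

>>> jog_arm([
  [[0,0,1,0,0,0],[0,0,3,0,0,0],[0,0,5,0,0,0],[1,0,7,0,0,0.03],[3,0,8,0,0,0.06],[5.5,-1,8,0,0,0.1],[8,-2,8,0,0,0.143],[10.5,-3,8,0,0,0.143],[13,-4.5,8,0,0,0.143],[15.5,-6,8,0,0,0.143],[18,-7.5,8,0,0,0.143],[20,-9,7,0,0,0.143],[21.4,-9.3,5,0,0,0.143],[21.4,-9.3,4,0,0,0.143],[21.4,-9.3,4,0,0,0.143],[21.4,-9.3,4,0,0,0.143]],
])

```text
clock: 34.18
position: [0.6364, 0.2425, 0.0732]
eef_rot: [-89.8, 0.0, 92.0]
ft_force: [-0.0, 0.4, -0.5]
grip_width: 0.0145
```

```bash
python3 - <<'E'
from h import *
s,f=grab('wrist','w26.png');print(s['position'],s['eef_rot'],s['grip_width'])
E
```

```text
[0.63644827 0.24252008 0.07321181] [-8.98174103e+01  3.52779890e-02  9.19788888e+01] 0.014484314917399451
```

View pics/w26.png

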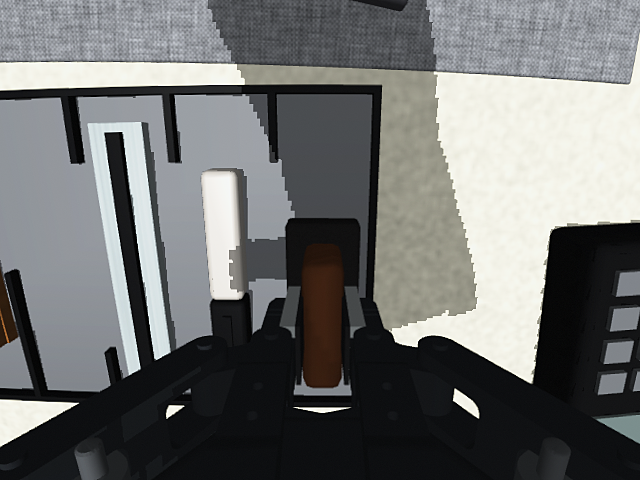

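>>> jog_arm([
  [[0.2,0,-1,0,0,0],[0.2,0,-2,0,0,0],[0.2,0,-3,0,0,0],[0.2,0,-3.5,0,0,0],[0.2,0,-3.6,0,0,0],[0.2,0,-3.6,0,0,0],[0.2,0,-3.6,0,0,0]],
])

```text
clock: 34.82
position: [0.6402, 0.2427, 0.0378]
eef_rot: [-90.0, -0.0, 92.0]
ft_force: [0.3, 0.2, -0.2]
grip_width: 0.0144
```

>>> jog_arm([
  [[0,0,0,0,0,0],[0,0,0,0,0,0],[0,0,0,0,0,0],[0,0,0,0,0,0],[0,0,0,0,0,0],[0,0,1,0,0,0],[0,0,3,0,0,0],[0,0,6,0,0,0],[-3,0,9,0,0,0],[-6,2,12,0,0,0],[-9,6,14,0,0,0],[-13,10,16,0,0,0],[-17,14,16,0,0,0],[-20,18,16,0,0,0],[-22,22,16,0,0,0],[-24,25,16,0,0,0],[-25,25,16,0,0,0],[-25,25,16,0,0,0]],
], jaw=3.0)

```text
clock: 36.32
position: [0.3868, 0.4964, 0.199]
eef_rot: [-90.0, -0.2, 92.2]
ft_force: [0.6, 0.1, -0.2]
grip_width: 0.0301
```

```bash
python3 - <<'E'
from h import *
s,f=grab('top','t8.png');print(s['clock'],s['position'])
cv2.imwrite('pics/t8c.png',cv2.resize(f['frame'][135:305,130:350],None,fx=3.6,fy=3.5,interpolation=cv2.INTER_CUBIC))
c=np.array([.645,.0785]);a=np.radians(1.8)
for n,z,p in [('ruler',.012,52),('marker',.022,108),('stamp',.03,164),('board1',.02,-112),('opener',.01,-4)]:
  for m in arm.masks_of('top',n)[:2]:
    r=rect(m['pixels'],f,z);d=np.array(r[:2])/1e3-c
    print(n,round(m['conf'],2),r,'tray',1e3*(d@[np.cos(a),np.sin(a)]),1e3*(d@[-np.sin(a),np.cos(a)])-p)
s,f=grab('scene','s8.png')
cv2.imwrite('pics/s8c.png',cv2.resize(f['frame'][200:370,100:545],None,fx=1.75,fy=1.75*1.5,interpolation=cv2.INTER_CUBIC))
E
```

```text
36.3167 [0.38683469 0.49641229 0.19901429]
ruler 0.69 (643.8, 130.4, 160, 31, 2.4) tray 0.43081052371589096 -0.08791660612475738
ruler 0.6 (644.6, 79.5, 389, 204, -87.6) tray -0.3683918650681203 -50.98792913600302
marker 0.54 (642.7, 186.2, 113, 22, 0.7) tray 1.0840736638732646 -0.28089870273103656
stamp 0.89 (641.0, 235.9, 71, 33, 3.2) tray 0.9460272374344632 -6.55202436212133
stamp 0.4 (642.2, 76.3, 385, 201, -88.1) tray -2.8677220389959555 -166.11096430738587
board1 0.81 (648.2, -34.6, 138, 113, -87.6) tray -0.35413585856598845 -1.144706406414258
board1 0.64 (415.5, -557.5, 144, 112, -89.0) tray -249.36399837762502 -516.4774031841749
```

View pics/t8c.png

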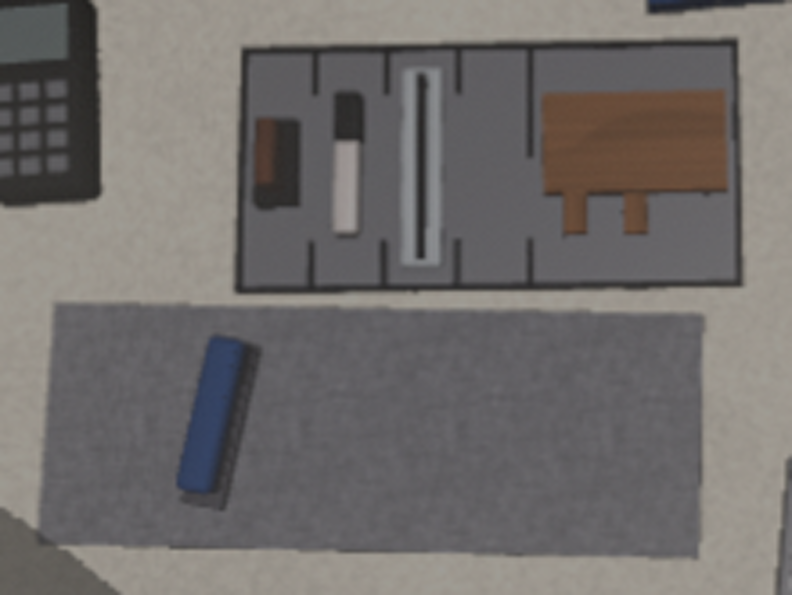

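View pics/t8.png

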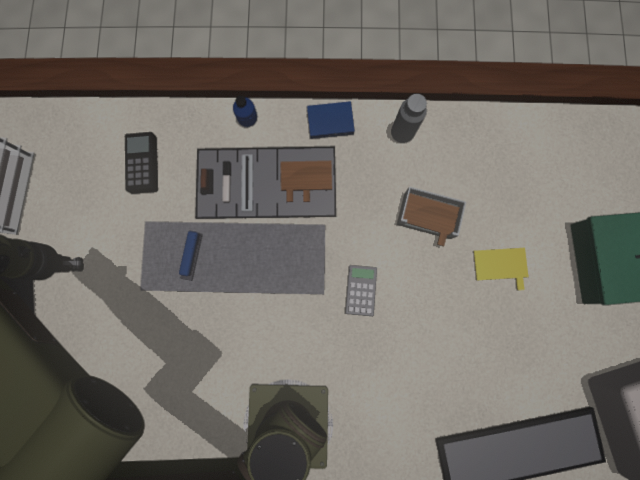

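View pics/s8c.png

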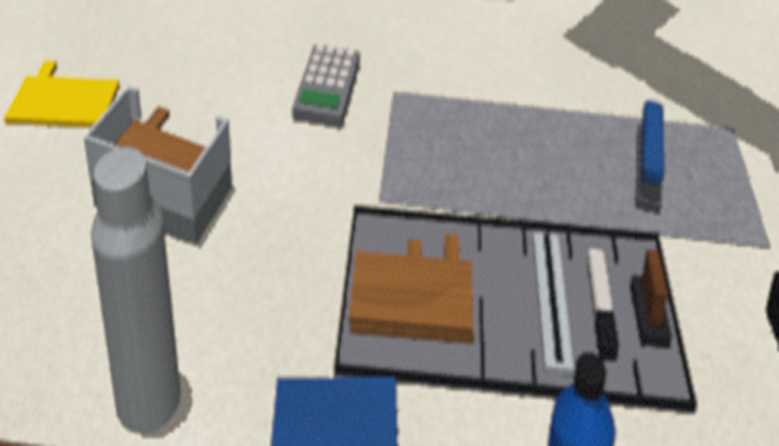

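```bash
python3 - <<'E'
from h import *
s,f=grab('top')
cv2.imwrite('pics/c9.png',cv2.resize(f['frame'][170:300,380:550],None,fx=4.5,fy=4.5,interpolation=cv2.INTER_CUBIC))
ex=np.array([[.4770+.0,-.3943,.038]]);print((proj(f,ex)-[380,170])*4.5)
E
```

```text
[[272.33002212 333.26255094]]
```

View pics/c9.png

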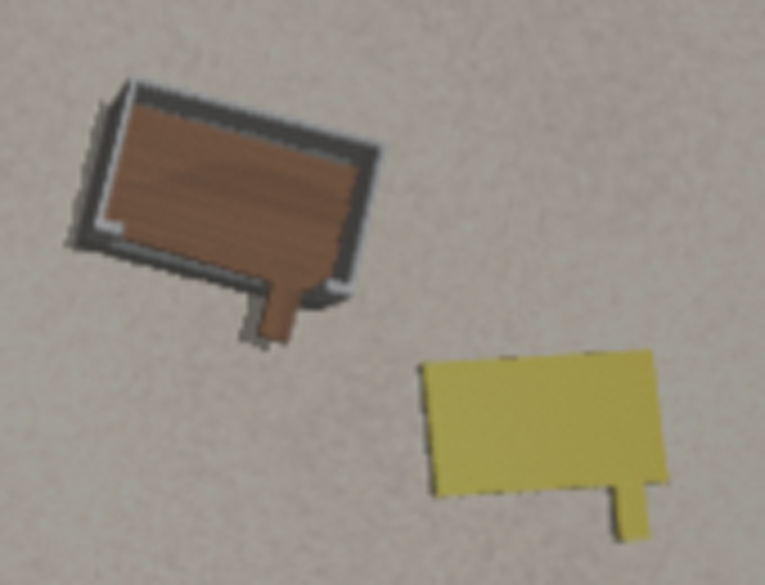

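```bash
python3 - <<'E'
from h import *
print(arm.job_done())
E
```

```text
the job is handed in; nothing more can be done
None
```

The job is handed in at about 36 s on the robot's clock, with the tray made up as asked. `job_done()` gives no verdict, so this rests on my last camera checks.

- **Boards:** I pulled board1 and then board2 out of the dispenser and laid them one on the other in the bay. They sit about 1 mm from the middle along the tray and square to within about 1°. Board3 is still in the dispenser, slid about 4–5 mm towards the front (20 mm is allowed).
- **Tools:** Only the ruler, marker and stamp were there, and the top view puts all three in their own places. The letter opener was missing, so place 1 stays empty.

| Tool | Place | Offset from the middle, along the tray | Angle off square |
|---|---|---|---|
| Ruler | 2 | under 1 mm | about 1° |
| Marker | 3 | under 1 mm | about 1° |
| Stamp (standing on its base) | 4 | 6.5 mm | about 1.5° |

- **Disturbance:** The stamp was knocked about 4 cm towards the stapler during the run, so I measured it again before gripping it. I saw no slackening of the grip.
- **Left alone:** The stapler, calculator, card terminal and yellow board look unmoved in the last top view.
- **Disagreements:** The wrist camera read the bay about 5% narrower than the text says (149 mm against 156 mm), but its centre agreed with the top view. For the stamp, the gripper's own position at release put it within 1 mm of the middle. I take the 6.5 mm from the top view to come from how it sees the tall grip.

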